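Put the microscope parts away in their inlay trays

ROBOT

A 6-joint arm with a two-finger parallel gripper is mounted at the origin on a cart in front of the work surface, level with it; the furniture and walls round the work are solid. World frame = base frame: x ahead of the robot, y to its left, z up, the work surface at z = 0. Lengths are in m, angles in rad, forces in N, time in s.
With the tool pointing down it reaches from about 0.35 to 0.725 m from the base axis. Payload 4.3 kg.
Tool frame: the origin (TCP) lies at the very end of the fingers, on their centre line; the grasp point (between the pads) lies 19 mm behind it; z points along the fingers, y is the line along which they close (so a half turn about z gives the same grasp; the last joint's range is limited). The gripper opens to 85 mm and grips with 20 to 120 N. Pads are 22 mm wide; open, the fingers measure 114 mm over their backs; the gripper's body (76 mm by 85 mm) begins 54 mm behind the grasp point. The pads swing forward as they close: fully open they stand 13 mm farther back than shut.
Start: joints at [-1.366, 0.377, 0.081, 1.274, 0, 1.46], TCP at [0.178, -0.547, 0.231] pointing down, gripper open.
Joint ranges: [-2.72, 2.72], [-0.84, 1.66], [-1.02, 1.22], [-1.77, 2.12], [-1.37, 1.28], [-3.14, 3.14]. Speed limits (rad/s): [2.57, 2.57, 3.14, 3.14, 3.14, 3.14].

INTERFACE

Orientations are given as a unit quaternion [x, y, z, w].
In Python, from station import r gives the robot as it stands.
- The arm moves only by the tool drive_tool, never from a script. Its argument "series" is a list of rows, each an object of numbers: "ax", "ay", "az": the turn, a rotation vector about the tool's x, y, z in rad; "dx", "dy", "dz": the shift along the tool's x, y, z in mm; "fingers": the gripper's target within -1 to 1 (fully open at 1, half-way at 0, shut at -1). A call has 1 to 10 rows; each row is the pose to reach, as a shift and turn from the pose commanded when the call began, along the tool's axes at that moment; what a row does not reach only later rows make up. A row lasts 1/8 s, in which the tool goes at most 62.5 mm and 10.7 degrees, less where a joint would pass 70% of its speed; a pose out of reach is approached as far as the arm can. A call with a gripper value outside its range is refused whole. The fingers move at their own pace and stop on an object; "newtons" is the grip in N (left out, the last holds). Time passes only in rows, so rows that repeat a pose let the fingers close. It gives the time, the measured TCP pose, the force, the opening and the grip force at its end, in the units of the state.
- r.observe(): the state, without advancing time (a new reading comes with each control period).
- r.snapshot(name): name is "scene" or "top" or "wrist"; returns (picture, depth): 400x640x3 uint8, red, green, blue; 400x640 float32, m along the optical axis (not along the pixel's ray), 0 where there is no reading.
- r.camera_params(name): a dict with "mtx" (3x3 intrinsics, pixels), "D" ([k1, k2, p1, p2, k3] as OpenCV has them; the pictures are not rectified), "eye" and "rotation" of the camera in the world; the wrist camera has in their place "hand_eye" (4x4, takes a point from camera to tool coordinates, whose origin is the TCP and whose axes are the flange's). Camera axes: x right, y down, z forward; pixel columns grow to the right and rows downward; lengths in m; the calibration is good to about 2 mm. A picture is of the moment at which its call begins: read the wrist's pose just before it. camera_params takes no time and is no camera call.
- r.hand_in(): hands the job in; it is judged then, once.
Trained networks look in the newest picture that a camera, given by its name, has taken for a name from the list of things; names that differ only in an ending like _2 or _b are one class to them, and where a whole thing is asked for, a point or a joint stands for the part that bears it (a point fixed in the world has none). Each returns a list of dicts, best first, with "score" (0 to 1); they miss things now and then, are a little off and sometimes report something else, mostly with a low value. They report only what shows in the picture. A call takes as long as a camera call. They do not tell look-alikes from the thing itself.
- r.look_for(thing, camera): "extent" ([left, top, width, height] in pixels, round what is visible of it).
The state is a dict: "time_s": time; "joint_pos": joint angles; "joint_velocities": joint speeds; "joint_efforts": joint torques, N m; "tcp_pos": TCP position; "tcp_rot": TCP orientation; "wrist_force": force on the tool from outside, world axes, zero at the start; "ft_torque": the same for the moment, N m; "opening": finger opening in m; "grip_force": force on a finger pad.
Only numpy, scipy, OpenCV 4.12 (cv2) and the standard library are available. Lean on these libraries where they do the work, as an engineer would, in place of code of your own. Each camera call takes 0.05 s, during which the arm holds its last target. There are 200 camera calls.

TASK

The imaging session is over: put the five loose parts away, each standing upright on the floor of the nest that is cut for it: the objective in the round nest and the filter cube in the square nest of the optics tray, the screw tin in the oblong nest and the steel post in the small round nest of the hardware tray, and the oil bottle in the drip cup. Do not tip any of them over, set the objective and the filter cube down gently rather than dropping them, and leave all five released and at rest.

Things in the scene. Friction and masses are not known exactly. Their poses are not given: they have to be found in the camera images.
- objective: spare microscope objective, white bullet-shaped barrel with a green ring, 28 mm across, 54 mm high, 0.14 kg, standing upright on its threaded end (nose up). Full width from 8 to 42 mm above its foot; the foot below is 20 mm across and the nose tapers. Origin: centre of its underside, z up along its axis.
- filter_cube: black fluorescence filter cube with round windows, 42 x 41 mm, 36 mm high (the solid sides are 40 mm apart, 34 mm high), 0.13 kg. Origin: middle of its underside (the solid block's centre lies 1 mm towards +x); its x and y axes are square to its sides, z up. It may be gripped by either pair of facing sides, and it may stand in its nest any way round.
- post: plain steel half-inch optical post, 13 mm across, 56 mm high with its stud, 0.1 kg, standing upright. Origin: centre of its underside, z up along its axis.
- oil_bottle: small black immersion-oil bottle, body 30 mm across up to 36 mm height, shoulders to 46 mm, above them a narrow cap (20 mm across) to 77 mm, 0.04 kg, standing upright. Origin: centre of its underside, z up along its axis.
- screw_tin: small flat tin of screws with a blue top, 49 mm wide (its x) x 67 mm long (its y) x 24 mm high (solid to 22 mm), closed, 0.17 kg. Origin: centre of its underside, z up. It may lie in its nest either way round, its length along the nest's.
- optics_tray: fixed aluminium tray with grey inlay, 80 (its x) x 152 (its y) x 15 mm high, with one round and one square nest. Origin: centre of its underside, z up. Round nest (objective): 44 mm across, centred at x 0, y -42 mm. Square nest (filter cube): 58 x 58 mm, centred at x 0, y +36 mm. Nests (black floors) 10 mm deep: floors 5 mm above the origin, tray top 15 mm above it.
- hardware_tray: fixed aluminium tray with grey inlay, 80 (its x) x 152 (its y) x 15 mm high, with one oblong and one small round nest. Origin: centre of its underside, z up. Oblong nest (screw tin): 65 (along x) x 83 mm (along y), centred at x 0, y +26 mm. Small round nest (post): 27 mm across, centred at x 0, y -46 mm. Nests (black floors) 10 mm deep: floors 5 mm above the origin, tray top 15 mm above it.
- drip_cup: round aluminium drip cup on a saucer, fixed: the saucer is 82 mm across and 8 mm high, the cup in its middle 55 mm across outside, 46 mm inside, 15 mm high. Origin: centre of its underside, z up. The oil bottle stands in the cup, whose floor lies 5 mm above the origin.
There are look-alikes about, which are no part of the job. Leave any pink look-alike of the oil_bottle alone.

How it is judged:
By the outcome, as a careful person would: the job done as asked, in the order asked, and still so for the second after the job is handed in, with the robot touching nothing.
It also fails if it takes over 120 s, if anything falls off the work surface, if the arm or the gripper's body presses on something with over 40 N, if the wrist force passes 120 N, or if a joint passes its speed limit or range.

## Working session

There is one attempt and no reset: what is moved stays moved. The work goes in short steps, Python scripts to look and compute and a tool call to move; the robot and the scene stay as the last step left them, time stands still between calls to the robot, and variables do not carry over. Pictures are saved under pics/ and viewed, at most 14 in all, crops included, and the job is handed in when it is done.

Besides the shell and the picture viewer there is one more tool, called after "Request:" as a command line: name --argument value ..., lists and objects as JSON in quotes. drive_tool: Moves the arm, as the interface text tells. Its arguments: {"type":"object","properties":{"series":{"type":"array"},"newtons":{"type":"number"}},"required":["series"]}

```bash
ls; mkdir -p pics; python3 - <<'E'
from station import r
import cv2,numpy as np
np.set_printoptions(precision=4,suppress=True)
s=r.observe(); print(s)
for n in ("scene","top"):
    p,d=r.snapshot(n); cv2.imwrite(f"pics/{n}0.png",p[:,:,::-1]); np.save(f"pics/{n}0.npy",d)
    print(n,r.camera_params(n))
    for t in ["objective","filter_cube","post","oil_bottle","screw_tin","optics_tray","hardware_tray","drip_cup"]:
        print(t,[(np.round(x["extent"],0).tolist(),round(x["score"],2)) for x in r.look_for(t,n)][:4])
print(r.camera_params("wrist"))
E
```

```text
pics
{'time_s': 0.0, 'joint_pos': array([-1.3663,  0.3781,  0.0796,  1.2744, -0.    ,  1.4605]), 'joint_velocities': array([-0.0003, -0.0016, -0.0016,  0.0015, -0.0008,  0.0002]), 'joint_efforts': array([  0.0002, -46.3605,  26.9876,   0.0209,   0.0001,   0.    ]), 'tcp_pos': array([ 0.1779, -0.5461,  0.2304]), 'tcp_rot': array([ 0.9876,  0.1567, -0.0001, -0.001 ]), 'wrist_force': array([ 0.1341, -0.8362,  0.0862]), 'ft_torque': array([-0.0044, -0.0169,  0.0157]), 'grip_force': 0.0, 'opening': 0.08546315380311445}
scene {'mtx': array([[488.2854,   0.    , 314.3266],
       [  0.    , 488.2854, 197.2525],
       [  0.    ,   0.    ,   1.    ]]), 'D': array([0.0268, 0.    , 0.    , 0.    , 0.    ]), 'eye': array([ 0.0028, -0.3768,  0.6045]), 'rotation': array([ 0.7792, -0.4782,  0.209 , -0.3471])}
objective [([356.0, 166.0, 17.0, 27.0], 0.69), ([377.0, 271.0, 15.0, 34.0], 0.3)]
filter_cube [([324.0, 211.0, 30.0, 37.0], 0.82)]
post [([382.0, 275.0, 12.0, 27.0], 0.52)]
oil_bottle [([248.0, 218.0, 24.0, 40.0], 0.81), ([300.0, 231.0, 20.0, 46.0], 0.65)]
screw_tin [([386.0, 232.0, 42.0, 34.
[... 572 characters left out ...]

post []
oil_bottle [([294.0, 231.0, 16.0, 16.0], 0.54), ([335.0, 226.0, 17.0, 18.0], 0.51)]
screw_tin [([383.0, 170.0, 42.0, 35.0], 0.94)]
optics_tray [([216.0, 172.0, 79.0, 42.0], 0.79), ([339.0, 123.0, 12.0, 14.0], 0.7)]
hardware_tray [([212.0, 131.0, 82.0, 38.0], 0.74)]
drip_cup [([230.0, 219.0, 41.0, 45.0], 0.87)]
{'mtx': array([[324.1797,   0.    , 318.1188],
       [  0.    , 324.1797, 196.2189],
       [  0.    ,   0.    ,   1.    ]]), 'D': array([-0.0311,  0.    ,  0.    ,  0.    ,  0.    ]), 'hand_eye': array([[-0.0002, -0.9529, -0.3033,  0.0775],
       [ 1.    , -0.0005,  0.0008, -0.0002],
       [-0.0009, -0.3033,  0.9529, -0.1425],
       [ 0.    ,  0.    ,  0.    ,  1.    ]])}
```

```bash
python3 - <<'E'
import cv2
a=cv2.imread("pics/scene0.png");cv2.imwrite("pics/s0c.png",cv2.resize(a[110:330,160:460],None,fx=2.6,fy=2.6,interpolation=cv2.INTER_CUBIC))
a=cv2.imread("pics/top0.png");cv2.imwrite("pics/t0c.png",cv2.resize(a[80:300,190:460],None,fx=2.7,fy=2.7,interpolation=cv2.INTER_CUBIC))
E
```

```text
(no output)
```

View pics/s0c.png

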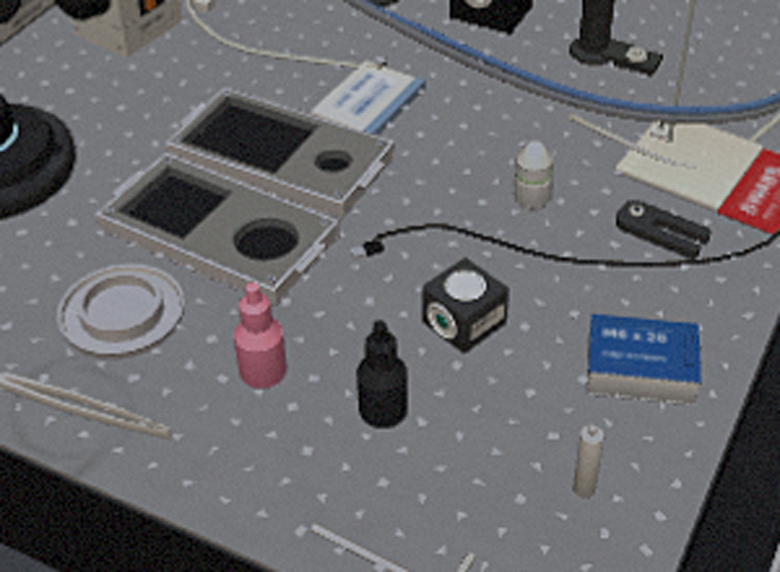

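View pics/t0c.png

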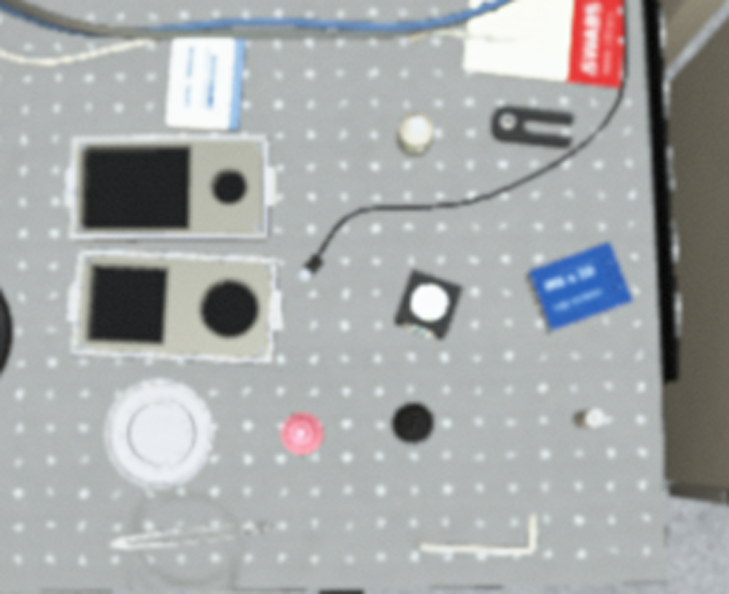

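View pics/scene0.png

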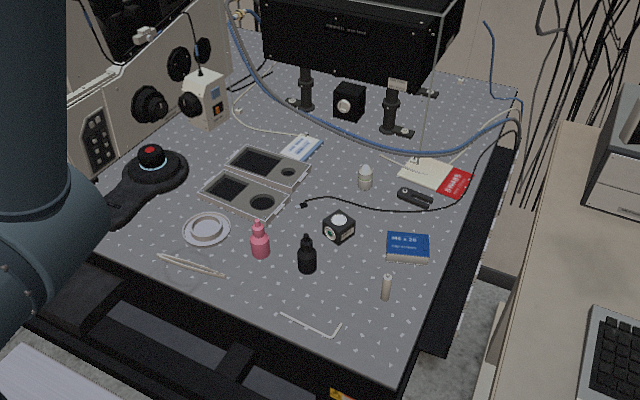

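The scene picture (crop) shows everything expected. In the top picture the objective is near px (344,129), the cube (347,194), the tin (404,187), the post (409,234), the black bottle (343,237) and the pink decoy (302,240). The hardware tray (small nest on the right) is near (253,150), the optics tray (254,193) and the drip cup (250,241). Next I measure them from the depth of both views.

```bash
cat > h.py <<'E'
import numpy as np,cv2
from scipy.spatial.transform import Rotation as R
from station import r
np.set_printoptions(precision=4,suppress=True)
def pose(cam,s=None):
    c=r.camera_params(cam)
    if cam!="wrist": return c,R.from_quat(c["rotation"]).as_matrix(),np.array(c["eye"])
    s=s or r.observe(); T=np.eye(4);T[:3,:3]=R.from_quat(s["tcp_rot"]).as_matrix();T[:3,3]=s["tcp_pos"]
    T=T@c["hand_eye"]; return c,T[:3,:3],T[:3,3]
def rays(c,uv):
    p=cv2.undistortPoints(np.float64(uv).reshape(-1,1,2),c["mtx"],c["D"]).reshape(-1,2)
    return np.c_[p,np.ones(len(p))]
def cloud(cam,d,P):
    c,M,t=P; v,u=np.mgrid[0:400,0:640]
    X=rays(c,np.c_[u.ravel(),v.ravel()])*d.reshape(-1,1)
    W=X@M.T+t; W[d.ravel()<=0]=np.nan
    return W.reshape(400,640,3)
def plane(P,uv,z):
    c,M,t=P; w=rays(c,uv)@M.T; return t+w*((z-t[2])/w[:,2])[:,None]
def project(P,X):
    c,M,t=P; return cv2.projectPoints((np.float64(X).reshape(-1,3)-t)@M,np.zeros(3),np.zeros(3),c["mtx"],c["D"])[0].reshape(-1,2)
E
python3 - <<'E'
from h import *
rough={"objective":(344,129),"cube":(347,194),"tin":(404,187),"post":(409,235),"bottle":(343,237)}
C={}
for n in("top","scene"):
    P=pose(n);C[n]=cloud(n,np.load(f"pics/{n}0.npy"),P)
for k,px in rough.items():
    g=plane(pose("top"),[px],0.03)[0]
    for n in C:
        W=C[n].reshape(-1,3); m=(np.linalg.norm(W[:,:2]-g[:2],axis=1)<0.05)
        q=W[m]; fl=np.median(q[q[:,2]<0.012,2]); q=q[q[:,2]>0.012]
        zt=np.percentile(q[:,2],97); t=q[q[:,2]>zt-0.008] 
        rc=cv2.minAreaRect(np.float32(t[:,:2]*1000))
        print(k,n,g[:2],"floor %.4f top %.4f"%(fl,zt),len(q),"mean",t[:,:2].mean(0),"all-mid",(q[:,:2].min(0)+q[:,:2].max(0))/2,"rect",np.round(rc[0],1),np.round(rc[1],1),round(rc[2],1))
P=pose("top")
# trays: nest dark pixels + tray rect
im=cv2.imread("pics/top0.png");g=cv2.cvtColor(im,6)
for k,px in {"h_obl":(240,150),"h_rnd":(275,149),"o_sq":(237,193),"o_rnd":(275,194)}.items():
    _,l,st,_=cv2.connectedComponentsWithStats(np.uint8(g<75));i=l[px[1],px[0]]
    v,u=np.nonzero(l==i); w=plane(P,np.c_[u,v],0.005)[:,:2]*1000
    rc=cv2.minAreaRect(np.float32(w)); print(k,i,len(u),w.mean(0),"rect",np.round(rc[0],1),np.round(rc[1],1),round(rc[2],1))
for n in C:
  W=C[n].reshape(-1,3)
  for k,px in {"hw":(253,150),"op":(254,193),"cup":(250,241)}.items():
    g0=plane(P,[px],0.01)[0]
    q=W[(np.abs(W[:,:2]-g0[:2])<[0.05,0.09]).all(1)]
    q=q[(q[:,2]>0.009)&(q[:,2]<.03)];rc=cv2.minAreaRect(np.float32(q[:,:2]*1000)); print(n,k,g0,"z",np.percentile(q[:,2],[10,50,90]),"rect",np.round(rc[0],1),np.round(rc[1],1),round(rc[2],1))
E
```

```text
objective top [ 0.6576 -0.1441] floor -0.0008 top 0.0545 176 mean [ 0.6574 -0.1431] all-mid [ 0.6577 -0.1434] rect [ 658.1 -143.9] [18.2 19. ] 88.9
objective scene [ 0.6576 -0.1441] floor 0.0003 top 0.0544 306 mean [ 0.6546 -0.1429] all-mid [ 0.6546 -0.1431] rect [ 655.2 -143.2] [15.  19.8] 34.2
cube top [ 0.5235 -0.1472] floor -0.0010 top 0.0367 422 mean [ 0.5271 -0.1501] all-mid [ 0.5276 -0.1494] rect [ 527.2 -150.1] [40.  40.7] 70.3
cube scene [ 0.5235 -0.1472] floor 0.0004 top 0.0368 725 mean [ 0.5256 -0.1504] all-mid [ 0.5279 -0.1486] rect [ 528.  -149.7] [40.6 42. ] 69.3
tin top [ 0.5362 -0.2629] floor -0.0009 top 0.0254 776 mean [ 0.5402 -0.2659] all-mid [ 0.5408 -0.2662] rect [ 540.5 -266.3] [49.2 66.9] 19.9
tin scene [ 0.5362 -0.2629] floor 0.0006 top 0.0257 1132 mean [ 0.5388 -0.2659] all-mid [ 0.5403 -0.265 ] rect [ 541.2 -265. ] [51.3 66.5] 19.5
post top [ 0.4395 -0.2696] floor -0.0010 top 0.0562 62 mean [ 0.4395 -0.2659] all-mid [ 0.4397 -0.2658] rect [ 440.3 -265.8] [10.7 11.4] 64.7
post scene [ 0.4395 -0.2696] floor 0.0005 top 0.0534 192 mean [ 0.4391 -0.2661] all-mid 
[... 477 characters left out ...]
3.7
o_sq 41 689 [532.8247  78.7825] rect [532.9  78.8] [54.8 55.2] 86.5
o_rnd 43 301 [528.169    0.3895] rect [528.2   0.6] [39.4 37.4] 89.3
top hw [0.6205 0.0451 0.01  ] z [0.012  0.0144 0.0165] rect [619.7  45.8] [ 94.3 161.9] 2.4
top op [0.5302 0.0424 0.01  ] z [0.0124 0.0144 0.0165] rect [530.3  41.6] [160.6  81.1] 86.7
top cup [0.432  0.0503 0.01  ] z [0.0098 0.0138 0.016 ] rect [434.2  53.6] [75.7 79.5] 58.7
scene hw [0.6205 0.0451 0.01  ] z [0.0112 0.0152 0.0167] rect [619.   46.7] [ 98.1 163.2] 2.9
scene op [0.5302 0.0424 0.01  ] z [0.012  0.0153 0.0168] rect [530.6  42.9] [162.9  83.3] 85.7
scene cup [0.432  0.0503 0.01  ] z [0.0093 0.0137 0.0163] rect [434.2  53.7] [78.3 79.7] 29.7
```

```bash
cat >> h.py <<'E'
def goal(x,y,z,yaw,s=None):
    s=s or r.observe(); A=R.from_quat(s["tcp_rot"]); p=np.array(s["tcp_pos"])
    B=R.from_euler("z",yaw,degrees=True)*R.from_quat([1,0,0,0])
    d=A.inv().apply(np.array([x,y,z])-p)*1000; w=(A.inv()*B).as_rotvec()
    print("goal",(x,y,z,yaw),"dx %.1f dy %.1f dz %.1f | ax %.4f ay %.4f az %.4f"%(*d,*w))
E
python3 - <<'E'
from h import *
W=np.concatenate([cloud(n,np.load(f"pics/{n}0.npy"),pose(n)).reshape(-1,3) for n in("top","scene")])
for zl in (.06,.15,.25):
  q=W[(W[:,2]>zl)&(W[:,0]>.2)&(W[:,0]<.95)&(np.abs(W[:,1])<.45)]
  h,xe,ye=np.histogram2d(q[:,0],q[:,1],bins=[np.arange(.2,1,.05),np.arange(-.45,.5,.05)])
  print(zl);print(h.astype(int))
goal(.656,-.1435,.17,90)
E
```

```text
0.06
[[   0    0    0    0    0    0    0 1046 2396  980  469   23    0    0
     0    0    0    0]
 [   0    0    0    0    0    0    0    0    0    0    0    0    0    0
     0    0    0    0]
 [   0    0    0    0    0    0    0    0    0    0    0    0    0    0
     0    0    0    0]
 [   0    0    0    0    0    0    0    0    0    0    0    0    0    0
     0    5   18   16]
 [   0    0    0    0    0    0  187  154   22    0    0    0    0    0
     0 3041  479  363]
 [   0    0    0    0    0    0    0    0    0    0    0    0    0  112
     0 6062    0    0]
 [   0    0    0    0    0    0    0    0    0    0    0    0    0 1150
  1804 6203    0    0]
 [   0    0    0    0    0    0    0    0    0    0    0    0    0  915
  2486 4064   41    0]
 [   0    0    0    0    0    0    0    0    0    0    0    0    0  819
  2304 3297    0    0]
 [   0    0    0    0    0    0    0    0    0    0    0    0  295 2097
  2273 3571   17    0]
 [   0    0    0    0    0    0    0   21  334  306  339  776 1051 2085
  1995 3097  140    0]
 [   0    0    0    0  605 1991 3033 2935 2779 267
[... 2584 characters left out ...]
   0    0  819
  1730  968    0    0]
 [   0    0    0    0    0    0    0    0    0    0    0    0  295 1125
  1447  955   17    0]
 [   0    0    0    0    0    0    0    0    0    0    0   89  644 1069
  1351  832  140    0]
 [   0    0    0    0  253  491  703  630  561  562  529  526  363  417
   319  154   95    0]
 [   0    0    0    0   27  335  503  492  485  402  294  238   12    0
     0    0    0    0]
 [   0   13    0    0    0  165  215  104    4    0    0    0    0    0
     0    0    0    0]
 [  89   33   33    0    0  123   35    0    0    0    0    0    0    0
     0    0    0    0]]
goal (0.656, -0.1435, 0.17, 90) dx 579.3 dy -235.5 dz 61.3 | ax 0.0001 ay 0.0001 az -1.2560
```

Microscope overhangs lie at y>0.2, so I turn the wrist to yaw -90°, which keeps the camera on the -y side. I travel to a point above the objective.

Request:
drive_tool --series '[{"dx": 58,"dy": -23,"dz": 5,"az": -0.18,"fingers": 1},{"dx": 116,"dy": -47,"dz": 10,"az": -0.36,"fingers": 1},{"dx": 174,"dy": -70,"dz": 15,"az": -0.54,"fingers": 1},{"dx": 232,"dy": -94,"dz": 20,"az": -0.72,"fingers": 1},{"dx": 290,"dy": -118,"dz": 25,"az": -0.9,"fingers": 1},{"dx": 348,"dy": -141,"dz": 30,"az": -1.08,"fingers": 1},{"dx": 405,"dy": -165,"dz": 35,"az": -1.26,"fingers": 1},{"dx": 463,"dy": -188,"dz": 40,"az": -1.44,"fingers": 1},{"dx": 521,"dy": -212,"dz": 45,"az": -1.62,"fingers": 1},{"dx": 579,"dy": -235,"dz": 50,"az": -1.8,"fingers": 1}]'

```text
invalid input
```

```bash
python3 - <<'E'
from h import *
print(r.observe()["joint_pos"])
goal(.656,-.1435,.18,-90)
E
```

```text
[-1.3663  0.3773  0.081   1.2744  0.      1.4605]
goal (0.656, -0.1435, 0.18, -90) dx 579.3 dy -235.5 dz 51.3 | ax 0.0001 ay -0.0001 az 1.8856
```

Request:
drive_tool --series '[{"ax": 0,"ay": 0,"dx": 58,"dy": -23,"dz": 5,"az": -0.18,"fingers": 1},{"ax": 0,"ay": 0,"dx": 116,"dy": -47,"dz": 10,"az": -0.36,"fingers": 1},{"ax": 0,"ay": 0,"dx": 174,"dy": -70,"dz": 15,"az": -0.54,"fingers": 1},{"ax": 0,"ay": 0,"dx": 232,"dy": -94,"dz": 20,"az": -0.72,"fingers": 1},{"ax": 0,"ay": 0,"dx": 290,"dy": -118,"dz": 25,"az": -0.9,"fingers": 1},{"ax": 0,"ay": 0,"dx": 348,"dy": -141,"dz": 30,"az": -1.08,"fingers": 1},{"ax": 0,"ay": 0,"dx": 405,"dy": -165,"dz": 35,"az": -1.26,"fingers": 1},{"ax": 0,"ay": 0,"dx": 463,"dy": -188,"dz": 40,"az": -1.44,"fingers": 1},{"ax": 0,"ay": 0,"dx": 521,"dy": -212,"dz": 45,"az": -1.62,"fingers": 1},{"ax": 0,"ay": 0,"dx": 579,"dy": -235,"dz": 50,"az": -1.8,"fingers": 1}]' --newtons 40

```text
time_s: 2.15
tcp_pos: [0.6559, -0.1438, 0.1814]
tcp_rot: [0.488, 0.873, -0.0, 0.0]
wrist_force: [-0.1, -1.1, 1.5]
opening: 0.0855
grip_force: 0.0
```

```bash
python3 - <<'E'
from h import *
print(r.observe()["joint_pos"])
goal(.656,-.1435,.18,-90)
E
```

```text
[-0.3101  0.5972  0.3042  1.2771 -0.0004  0.7107]
goal (0.656, -0.1435, 0.18, -90) dx 0.2 dy 0.2 dz 1.4 | ax -0.0009 ay 0.0005 az -2.5915
```

Request:
drive_tool --series '[{"ax": 0,"ay": 0,"dx": 0,"dy": 0,"dz": 1,"az": -0.18,"fingers": 1},{"ax": 0,"ay": 0,"dx": 0,"dy": 0,"dz": 1,"az": -0.36,"fingers": 1},{"ax": 0,"ay": 0,"dx": 0,"dy": 0,"dz": 1,"az": -0.54,"fingers": 1},{"ax": 0,"ay": 0,"dx": 0,"dy": 0,"dz": 1,"az": -0.72,"fingers": 1},{"ax": 0,"ay": 0,"dx": 0,"dy": 0,"dz": 1,"az": -0.9,"fingers": 1},{"ax": 0,"ay": 0,"dx": 0,"dy": 0,"dz": 1,"az": -1.08,"fingers": 1},{"ax": 0,"ay": 0,"dx": 0,"dy": 0,"dz": 1,"az": -1.26,"fingers": 1},{"ax": 0,"ay": 0,"dx": 0,"dy": 0,"dz": 1,"az": -1.44,"fingers": 1},{"ax": 0,"ay": 0,"dx": 0,"dy": 0,"dz": 1,"az": -1.62,"fingers": 1},{"ax": 0,"ay": 0,"dx": 0,"dy": 0,"dz": 1,"az": -1.8,"fingers": 1}]'

```text
time_s: 3.4
tcp_pos: [0.6544, -0.1453, 0.1804]
tcp_rot: [-0.38, 0.925, 0.0, -0.0]
wrist_force: [0.1, 0.2, -0.0]
opening: 0.0855
grip_force: 0.0
```

Request:
drive_tool --series '[{"ax": 0,"ay": 0,"dx": 0,"dy": 0,"dz": 0,"az": -0.18,"fingers": 1},{"ax": 0,"ay": 0,"dx": 0,"dy": 0,"dz": 0,"az": -0.36,"fingers": 1},{"ax": 0,"ay": 0,"dx": 0,"dy": 0,"dz": 0,"az": -0.54,"fingers": 1},{"ax": 0,"ay": 0,"dx": 0,"dy": 0,"dz": 0,"az": -0.72,"fingers": 1},{"ax": 0,"ay": 0,"dx": 0,"dy": 0,"dz": 0,"az": -0.79,"fingers": 1},{"ax": 0,"ay": 0,"dx": 0,"dy": 0,"dz": 0,"az": -0.79,"fingers": 1}]'

```text
time_s: 4.15
tcp_pos: [0.6544, -0.1453, 0.1804]
tcp_rot: [-0.704, 0.71, -0.0, -0.0]
wrist_force: [-0.8, 0.1, 0.5]
opening: 0.0853
grip_force: 0.0
```

```bash
python3 - <<'E'
from h import *
s=r.observe(); P=pose("wrist",s)
p,d=r.snapshot("wrist"); cv2.imwrite("pics/w1.png",p[:,:,::-1]); np.save("pics/w1.npy",d)
W=cloud("wrist",d,P).reshape(-1,3)
for k,g in {"obj":(.656,-.1435),"cube":(.5272,-.150)}.items():
    q=W[(np.linalg.norm(W[:,:2]-g,axis=1)<0.04)]; fl=np.median(q[q[:,2]<.012,2]); q=q[(q[:,2]>0.012)&(q[:,2]<.08)]
    if len(q)<10: print(k,"none");continue
    zt=np.percentile(q[:,2],99); t=q[q[:,2]>zt-.006]; rc=cv2.minAreaRect(np.float32(t[:,:2]*1000))
    print(k,"floor %.4f top %.4f"%(fl,zt),rc,"all",cv2.minAreaRect(np.float32(q[:,:2]*1000)))
print([(x["extent"],x["score"]) for x in r.look_for("objective","wrist")])
print(project(P,[[.656,-.1435,.054]]))
goal(.656,-.1435,.10,-90)
E
```

```text
obj floor -0.0006 top 0.0547 ((658.0845947265625, -141.73147583007812), (17.191043853759766, 17.46785545349121), 20.96074676513672) all ((658.050048828125, -142.20846557617188), (25.437929153442383, 27.402755737304688), 19.810083389282227)
cube floor -0.0006 top 0.0363 ((528.7969970703125, -148.8159637451172), (40.40239334106445, 41.252559661865234), 70.37564086914062) all ((528.6880493164062, -149.13494873046875), (41.100650787353516, 41.267852783203125), 70.31375885009766)
[([297.3, 167.1, 28.5, 35.3], 0.56)]
[[316.1392 189.4987]]
goal (0.656, -0.1435, 0.1, -90) dx -1.8 dy -1.6 dz 80.4 | ax 0.0001 ay -0.0001 az -0.0087
```

View pics/w1.png

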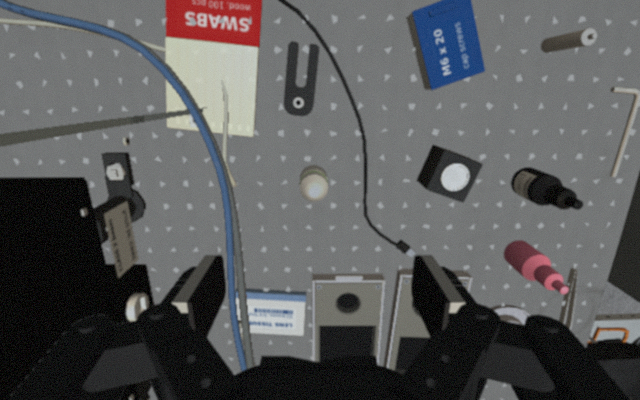

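The wrist view shows the objective at (314,183), agreeing with the other views within 2 mm, and its top at 54.7 mm. The blue cable is at about column 230. I check its height, then descend.

```bash
python3 - <<'E'
from h import *
W=np.concatenate([cloud(n,np.load(f"pics/{n}0.npy"),pose(n)).reshape(-1,3) for n in("top","scene")])
for x in np.arange(.69,.80,.01):
  q=W[(abs(W[:,0]-x-.005)<.005)&(W[:,1]<-.09)&(W[:,1]>-.2)]; print("%.2f"%x,len(q),np.nanpercentile(q[:,2],[50,98]))
goal(.657,-.143,.10,-90);goal(.657,-.143,.0115,-90)
E
```

```text
0.69 354 [-0.0003  0.0049]
0.70 367 [-0.0004  0.0021]
0.71 407 [-0.      0.0068]
0.72 415 [0.0003 0.0497]
0.73 862 [0.0223 0.0543]
0.74 532 [0.0082 0.047 ]
0.75 913 [0.1744 0.3064]
0.76 430 [0.0009 0.3002]
0.77 358 [-0.0002  0.0107]
0.78 296 [-0.0006  0.0226]
0.79 5051 [0.2069 0.2618]
0.80 783 [0.2604 0.2657]
goal (0.657, -0.143, 0.1, -90) dx -2.3 dy -2.6 dz 80.4 | ax 0.0001 ay -0.0001 az -0.0087
goal (0.657, -0.143, 0.0115, -90) dx -2.3 dy -2.6 dz 168.9 | ax 0.0001 ay -0.0001 az -0.0087
```

Request:
drive_tool --series '[{"ax": 0,"ay": 0,"dx": -2.3,"dy": -2.6,"dz": 0,"az": -0.009,"fingers": 0.3},{"ax": 0,"ay": 0,"dx": -2.3,"dy": -2.6,"dz": 40,"az": -0.009,"fingers": 0.3},{"ax": 0,"ay": 0,"dx": -2.3,"dy": -2.6,"dz": 80,"az": -0.009,"fingers": 0.3},{"ax": 0,"ay": 0,"dx": -2.3,"dy": -2.6,"dz": 110,"az": -0.009,"fingers": 0.3},{"ax": 0,"ay": 0,"dx": -2.3,"dy": -2.6,"dz": 140,"az": -0.009,"fingers": 0.3},{"ax": 0,"ay": 0,"dx": -2.3,"dy": -2.6,"dz": 155,"az": -0.009,"fingers": 0.3},{"ax": 0,"ay": 0,"dx": -2.3,"dy": -2.6,"dz": 164,"az": -0.009,"fingers": 0.3},{"ax": 0,"ay": 0,"dx": -2.3,"dy": -2.6,"dz": 168.5,"az": -0.009,"fingers": 0.3},{"ax": 0,"ay": 0,"dx": -2.3,"dy": -2.6,"dz": 168.5,"az": -0.009,"fingers": 0.3}]'

```text
time_s: 5.38
tcp_pos: [0.6575, -0.1432, 0.0126]
tcp_rot: [0.708, -0.707, 0.001, -0.0]
wrist_force: [0.2, 0.4, 0.1]
opening: 0.0556
grip_force: 0.0
```

Request:
drive_tool --series '[{"ax": 0,"ay": 0,"dx": 0,"dy": 0,"dz": 0,"az": 0,"fingers": -0.2},{"ax": 0,"ay": 0,"dx": 0,"dy": 0,"dz": 0,"az": 0,"fingers": -0.5},{"ax": 0,"ay": 0,"dx": 0,"dy": 0,"dz": 0,"az": 0,"fingers": -0.7},{"ax": 0,"ay": 0,"dx": 0,"dy": 0,"dz": 0,"az": 0,"fingers": -0.7},{"ax": 0,"ay": 0,"dx": 0,"dy": 0,"dz": 0,"az": 0,"fingers": -0.7},{"ax": 0,"ay": 0,"dx": 0,"dy": 0,"dz": 0,"az": 0,"fingers": -0.7}]'

```text
time_s: 6.12
tcp_pos: [0.6578, -0.1433, 0.0131]
tcp_rot: [0.708, -0.707, 0.001, -0.0]
wrist_force: [-0.6, 0.3, 5.5]
opening: 0.0255
grip_force: 39.6
```

Request:
drive_tool --series '[{"ax": 0,"ay": 0,"dx": 0,"dy": 0,"dz": -5,"az": 0,"fingers": -0.7},{"ax": 0,"ay": 0,"dx": 0,"dy": 0,"dz": -20,"az": 0,"fingers": -0.7},{"ax": 0,"ay": 0,"dx": 0,"dy": 0,"dz": -45,"az": 0,"fingers": -0.7},{"ax": 0,"ay": 0,"dx": 0,"dy": 0,"dz": -70,"az": 0,"fingers": -0.7},{"ax": 0,"ay": 0,"dx": 0,"dy": 0,"dz": -80,"az": 0,"fingers": -0.7},{"ax": 0,"ay": 0,"dx": 0,"dy": 0,"dz": -80,"az": 0,"fingers": -0.7}]'

```text
time_s: 6.88
tcp_pos: [0.6576, -0.1431, 0.0928]
tcp_rot: [0.708, -0.707, 0.001, -0.0]
wrist_force: [-0.9, 0.2, -2.7]
opening: 0.0251
grip_force: 39.3
```

```bash
python3 - <<'E'
from h import *
s=r.observe(); print(s["wrist_force"],s["opening"],s["grip_force"])
p,d=r.snapshot("wrist"); cv2.imwrite("pics/w2.png",p[:,:,::-1]); np.save("pics/w2.npy",d)
p,d=r.snapshot("scene"); cv2.imwrite("pics/s2.png",p[:,:,::-1])
a=cv2.imread("pics/w2.png")[150:400,150:470]; b=cv2.imread("pics/s2.png"); uv=project(pose("scene"),[[.657,-.143,.12]])[0].astype(int); print(uv)
b=b[max(0,uv[1]-50):uv[1]+75,uv[0]-80:uv[0]+80]
b=cv2.resize(b,(640,500)); a=cv2.resize(a,(640,500)); cv2.imwrite("pics/c2.png",cv2.resize(np.hstack([a,b]),(800,312)))
goal(.5282,.0005,.10,-90)
E
```

```text
[-0.949   0.2087 -2.6763] 0.02512808620400779 39.29528443593881
[368 136]
goal (0.5282, 0.0005, 0.1, -90) dx -143.5 dy 127.9 dz -8.8 | ax 0.0016 ay 0.0004 az 0.0014
```

View pics/c2.png

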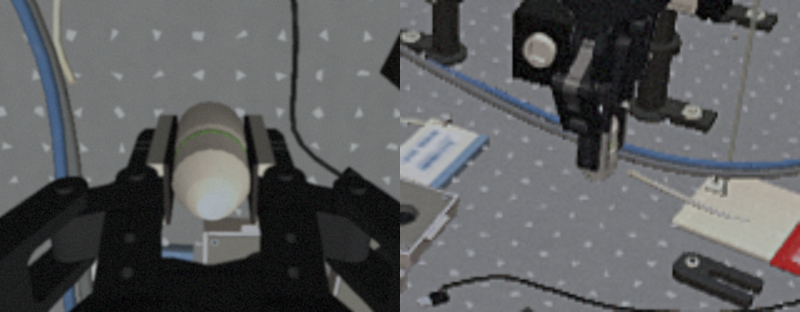

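The picture shows the objective held upright between the pads, nose up and clear of the table. Now I carry it to the round nest.

Request:
drive_tool --series '[{"ax": 0,"ay": 0,"dx": -30,"dy": 27,"dz": -7,"az": 0,"fingers": -0.7},{"ax": 0,"ay": 0,"dx": -70,"dy": 62,"dz": -7,"az": 0,"fingers": -0.7},{"ax": 0,"ay": 0,"dx": -110,"dy": 98,"dz": -7,"az": 0,"fingers": -0.7},{"ax": 0,"ay": 0,"dx": -135,"dy": 120,"dz": -7,"az": 0,"fingers": -0.7},{"ax": 0,"ay": 0,"dx": -143,"dy": 128,"dz": -7,"az": 0,"fingers": -0.7},{"ax": 0,"ay": 0,"dx": -143,"dy": 128,"dz": 20,"az": 0,"fingers": -0.7},{"ax": 0,"ay": 0,"dx": -143,"dy": 128,"dz": 45,"az": 0,"fingers": -0.7},{"ax": 0,"ay": 0,"dx": -143,"dy": 128,"dz": 60,"az": 0,"fingers": -0.7},{"ax": 0,"ay": 0,"dx": -143,"dy": 128,"dz": 60,"az": 0,"fingers": -0.7}]'

```text
time_s: 8.1
tcp_pos: [0.5279, -0.0005, 0.0306]
tcp_rot: [0.707, -0.707, -0.001, 0.001]
wrist_force: [-0.1, 1.0, -1.5]
opening: 0.0255
grip_force: 39.8
```

```bash
python3 - <<'E'
from h import *
s=r.observe(); P=pose("wrist",s)
p,d=r.snapshot("wrist"); cv2.imwrite("pics/w3.png",p[:,:,::-1])
p,d=r.snapshot("scene"); cv2.imwrite("pics/s3.png",p[:,:,::-1])
a=cv2.imread("pics/w3.png")[100:400,130:510]; b=cv2.imread("pics/s3.png"); uv=project(pose("scene"),[[.53,0,.03]])[0].astype(int)
b=b[uv[1]-70:uv[1]+50,uv[0]-76:uv[0]+76]
cv2.imwrite("pics/c3.png",np.hstack([cv2.resize(a,(400,316)),cv2.resize(b,(400,316))]))
goal(.5282,.0005,.0185,-90)
E
```

```text
goal (0.5282, 0.0005, 0.0185, -90) dx -1.0 dy 1.2 dz 13.8 | ax -0.0006 ay -0.0003 az 0.0010
```

View pics/c3.png

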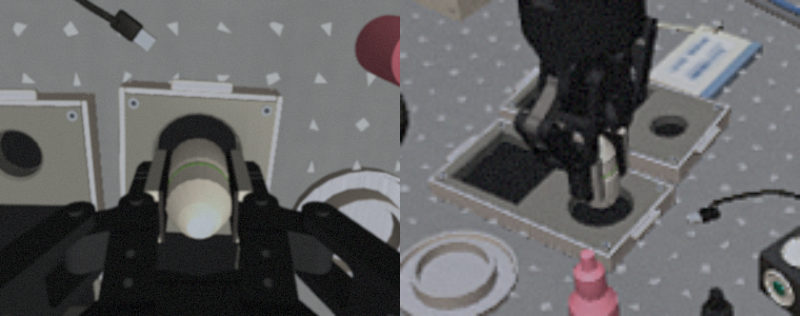

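Both views show the objective centred over the round nest with its foot just above the opening. I lower it gently and release.

Request:
drive_tool --series '[{"ax": 0,"ay": 0,"dx": -1,"dy": 0,"dz": 5,"az": 0,"fingers": -0.7},{"ax": 0,"ay": 0,"dx": -1,"dy": 0,"dz": 9,"az": 0,"fingers": -0.7},{"ax": 0,"ay": 0,"dx": -1,"dy": 0,"dz": 11.5,"az": 0,"fingers": -0.7},{"ax": 0,"ay": 0,"dx": -1,"dy": 0,"dz": 12,"az": 0,"fingers": -0.7},{"ax": 0,"ay": 0,"dx": -1,"dy": 0,"dz": 12.5,"az": 0,"fingers": -0.7},{"ax": 0,"ay": 0,"dx": -1,"dy": 0,"dz": 12.5,"az": 0,"fingers": -0.7}]'

```text
time_s: 8.95
tcp_pos: [0.5288, 0.0008, 0.0195]
tcp_rot: [0.708, -0.707, 0.0, -0.0]
wrist_force: [-0.6, 1.6, -1.9]
opening: 0.025
grip_force: 39.9
```

Request:
drive_tool --series '[{"ax": 0,"ay": 0,"dx": 0,"dy": 0,"dz": 0.4,"az": 0,"fingers": -0.7},{"ax": 0,"ay": 0,"dx": 0,"dy": 0,"dz": 0.8,"az": 0,"fingers": -0.7},{"ax": 0,"ay": 0,"dx": 0,"dy": 0,"dz": 1.2,"az": 0,"fingers": -0.7},{"ax": 0,"ay": 0,"dx": 0,"dy": 0,"dz": 1.6,"az": 0,"fingers": -0.7},{"ax": 0,"ay": 0,"dx": 0,"dy": 0,"dz": 1.6,"az": 0,"fingers": -0.7}]'

```text
time_s: 9.57
tcp_pos: [0.5288, 0.0008, 0.018]
tcp_rot: [0.708, -0.707, 0.0, 0.0]
wrist_force: [-0.9, 0.5, 0.7]
opening: 0.0257
grip_force: 40.3
```

Request:
drive_tool --series '[{"ax": 0,"ay": 0,"dx": 0,"dy": 0,"dz": 0.3,"az": 0,"fingers": -0.35},{"ax": 0,"ay": 0,"dx": 0,"dy": 0,"dz": 0.3,"az": 0,"fingers": -0.2},{"ax": 0,"ay": 0,"dx": 0,"dy": 0,"dz": 0.3,"az": 0,"fingers": -0.05},{"ax": 0,"ay": 0,"dx": 0,"dy": 0,"dz": 0.3,"az": 0,"fingers": 0},{"ax": 0,"ay": 0,"dx": 0,"dy": 0,"dz": -20,"az": 0,"fingers": 0},{"ax": 0,"ay": 0,"dx": 0,"dy": 0,"dz": -50,"az": 0,"fingers": 0},{"ax": 0,"ay": 0,"dx": 0,"dy": 0,"dz": -80,"az": 0,"fingers": 0},{"ax": 0,"ay": 0,"dx": 0,"dy": 0,"dz": -92,"az": 0,"fingers": 0.3},{"ax": 0,"ay": 0,"dx": 0,"dy": 0,"dz": -92,"az": 0,"fingers": 0.5}]'

```text
time_s: 10.7
tcp_pos: [0.5294, 0.0007, 0.1103]
tcp_rot: [0.708, -0.707, 0.001, -0.0]
wrist_force: [-0.5, 0.4, -0.6]
opening: 0.0638
grip_force: 0.0
```

```bash
python3 - <<'E'
from h import *
s=r.observe(); P=pose("wrist",s)
p,d=r.snapshot("wrist"); cv2.imwrite("pics/w4.png",p[:,:,::-1])
W=cloud("wrist",d,P).reshape(-1,3)
q=W[(np.linalg.norm(W[:,:2]-(.5285,.0005),axis=1)<0.03)&(W[:,2]>.02)&(W[:,2]<.07)]
print("top",np.percentile(q[:,2],99),cv2.minAreaRect(np.float32(q[:,:2]*1000)), cv2.minAreaRect(np.float32(q[q[:,2]>.05][:,:2]*1000)))
goal(.528,-.150,.11,-110.2)
E
```

```text
top 0.05957002340969982 ((527.916015625, 1.7092208862304688), (25.918216705322266, 26.627357482910156), 24.528629302978516) ((527.7183837890625, 2.3525543212890625), (21.412918090820312, 22.049850463867188), 31.170312881469727)
goal (0.528, -0.15, 0.11, -110.2) dx 150.8 dy 0.8 dz -0.7 | ax 0.0003 ay -0.0001 az 0.3539
```

Objective top at 59.6 mm means it is seated upright on the nest floor. Next is the cube.

Request:
drive_tool --series '[{"ax": 0,"ay": 0,"dx": 40,"dy": 0,"dz": 0,"az": 0.1,"fingers": 0.6},{"ax": 0,"ay": 0,"dx": 90,"dy": 1,"dz": 0,"az": 0.25,"fingers": 0.6},{"ax": 0,"ay": 0,"dx": 135,"dy": 1,"dz": 0,"az": 0.354,"fingers": 0.6},{"ax": 0,"ay": 0,"dx": 150.8,"dy": 1,"dz": 0,"az": 0.354,"fingers": 0.6},{"ax": 0,"ay": 0,"dx": 150.8,"dy": 1,"dz": 30,"az": 0.354,"fingers": 0.6},{"ax": 0,"ay": 0,"dx": 150.8,"dy": 1,"dz": 65,"az": 0.354,"fingers": 0.6},{"ax": 0,"ay": 0,"dx": 150.8,"dy": 1,"dz": 90,"az": 0.354,"fingers": 0.6},{"ax": 0,"ay": 0,"dx": 150.8,"dy": 1,"dz": 99,"az": 0.354,"fingers": 0.6},{"ax": 0,"ay": 0,"dx": 150.8,"dy": 1,"dz": 99.5,"az": 0.354,"fingers": 0.6}]'

```text
time_s: 11.88
tcp_pos: [0.5273, -0.1492, 0.0097]
tcp_rot: [-0.573, 0.82, 0.001, -0.0]
wrist_force: [0.1, -0.2, 0.0]
opening: 0.0683
grip_force: 0.0
```

Request:
drive_tool --series '[{"ax": 0,"ay": 0,"dx": 0,"dy": 0,"dz": 0,"az": 0,"fingers": 0.2},{"ax": 0,"ay": 0,"dx": 0,"dy": 0,"dz": 0,"az": 0,"fingers": 0},{"ax": 0,"ay": 0,"dx": 0,"dy": 0,"dz": 0,"az": 0,"fingers": -0.2},{"ax": 0,"ay": 0,"dx": 0,"dy": 0,"dz": 0,"az": 0,"fingers": -0.35},{"ax": 0,"ay": 0,"dx": 0,"dy": 0,"dz": 0,"az": 0,"fingers": -0.35},{"ax": 0,"ay": 0,"dx": 0,"dy": 0,"dz": 0,"az": 0,"fingers": -0.35}]' --newtons 40

```text
time_s: 12.62
tcp_pos: [0.5291, -0.1504, 0.0116]
tcp_rot: [-0.572, 0.82, -0.001, 0.001]
wrist_force: [-0.1, 0.8, 6.4]
opening: 0.0393
grip_force: 42.0
```

Request:
drive_tool --series '[{"ax": 0,"ay": 0,"dx": 0,"dy": 0,"dz": -5,"az": 0,"fingers": -0.35},{"ax": 0,"ay": 0,"dx": 0,"dy": 0,"dz": -20,"az": 0,"fingers": -0.35},{"ax": 0,"ay": 0,"dx": 0,"dy": 0,"dz": -45,"az": 0,"fingers": -0.35},{"ax": 0,"ay": 0,"dx": 0,"dy": 0,"dz": -70,"az": 0,"fingers": -0.35},{"ax": 0,"ay": 0,"dx": 0,"dy": 0,"dz": -90,"az": 0,"fingers": -0.35},{"ax": 0,"ay": 0,"dx": 0,"dy": 0,"dz": -90,"az": 0,"fingers": -0.35}]'

```text
time_s: 13.38
tcp_pos: [0.5296, -0.1506, 0.1026]
tcp_rot: [-0.572, 0.82, -0.002, 0.001]
wrist_force: [0.6, 0.1, -1.0]
opening: 0.0393
grip_force: 41.2
```

```bash
python3 - <<'E'
from h import *
s=r.observe(); P=pose("wrist",s)
p,d=r.snapshot("wrist"); cv2.imwrite("pics/w5.png",p[:,:,::-1])
W=cloud("wrist",d,P); T=s["tcp_pos"]; A=R.from_quat(s["tcp_rot"]).inv()
X=A.apply(W.reshape(-1,3)-T)*1000
q=X[(abs(X[:,0])<40)&(abs(X[:,1])<19)&(abs(X[:,2])<40)]
t=q[q[:,2]<np.percentile(q[:,2],5)+5]
print(T,"tool-frame: top z",np.percentile(q[:,2],[1,5,20]),"x range",np.percentile(t[:,0],[1,99]),len(t), "pts plane slopes",np.linalg.lstsq(np.c_[t[:,:2],np.ones(len(t))],t[:,2],rcond=None)[0])
goal(.5327,.0785,.10,-93.4)
E
```

```text
[ 0.5296 -0.1506  0.1026] tool-frame: top z [-24.3409 -23.7515 -22.9969] x range [-20.1054  18.764 ] 7313 pts plane slopes [  0.0119  -0.0022 -22.5015]
goal (0.5327, 0.0785, 0.1, -93.4) dx -216.1 dy 75.2 dz 1.1 | ax -0.0021 ay -0.0005 az -0.2933
```

The cube is held level (top 24 mm above TCP, slope 0.01). I carry it over the objective with 30 mm clearance to the square nest.

Request:
drive_tool --series '[{"ax": 0,"ay": 0,"dx": -30,"dy": 10,"dz": -4,"az": -0.04,"fingers": -0.35},{"ax": 0,"ay": 0,"dx": -80,"dy": 28,"dz": -5,"az": -0.11,"fingers": -0.35},{"ax": 0,"ay": 0,"dx": -130,"dy": 45,"dz": -5,"az": -0.18,"fingers": -0.35},{"ax": 0,"ay": 0,"dx": -175,"dy": 61,"dz": -5,"az": -0.24,"fingers": -0.35},{"ax": 0,"ay": 0,"dx": -205,"dy": 71,"dz": -5,"az": -0.28,"fingers": -0.35},{"ax": 0,"ay": 0,"dx": -216,"dy": 75,"dz": -4,"az": -0.293,"fingers": -0.35},{"ax": 0,"ay": 0,"dx": -216,"dy": 75,"dz": 25,"az": -0.293,"fingers": -0.35},{"ax": 0,"ay": 0,"dx": -216,"dy": 75,"dz": 55,"az": -0.293,"fingers": -0.35},{"ax": 0,"ay": 0,"dx": -216,"dy": 75,"dz": 70,"az": -0.293,"fingers": -0.35},{"ax": 0,"ay": 0,"dx": -216,"dy": 75,"dz": 70,"az": -0.293,"fingers": -0.35}]'

```text
time_s: 14.68
tcp_pos: [0.5308, 0.078, 0.029]
tcp_rot: [-0.685, 0.728, 0.001, -0.001]
wrist_force: [0.6, 0.2, -1.3]
opening: 0.0395
grip_force: 41.2
```

```bash
python3 - <<'E'
from h import *
s=r.observe(); print(s["wrist_force"])
p,d=r.snapshot("wrist"); cv2.imwrite("pics/w6.png",p[:,:,::-1])
p,d=r.snapshot("scene"); cv2.imwrite("pics/s6.png",p[:,:,::-1])
a=cv2.imread("pics/w6.png")[100:400,130:510]; b=cv2.imread("pics/s6.png"); uv=project(pose("scene"),[[.53,.04,.03]])[0].astype(int)
b=b[uv[1]-70:uv[1]+50,uv[0]-76:uv[0]+76]
cv2.imwrite("pics/c6.png",np.hstack([cv2.resize(a,(400,316)),cv2.resize(b,(400,316))]))
goal(.5327,.0785,.0175,-93.4)
E
```

```text
[ 0.6095  0.16   -1.3055]
goal (0.5327, 0.0785, 0.0175, -93.4) dx -0.2 dy 0.1 dz 13.4 | ax -0.0007 ay -0.0002 az -0.0009
```

View pics/c6.png

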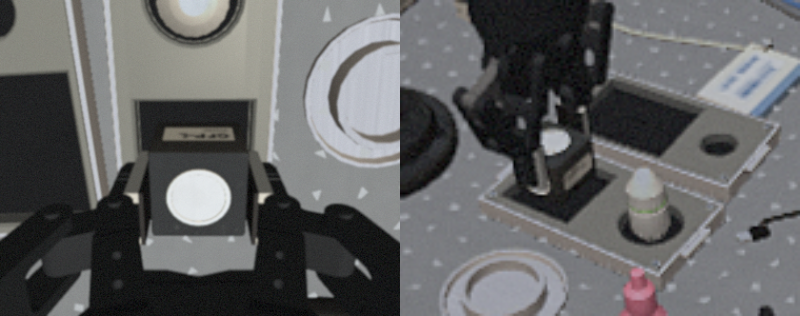

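The cube is squared up and centred over its nest (nest edges at 135 and 257, cube at 147–247 in the crop), and the objective stands upright. I lower it and creep to contact.

Request:
drive_tool --series '[{"ax": 0,"ay": 0,"dx": 0,"dy": 0,"dz": 5,"az": 0,"fingers": -0.35},{"ax": 0,"ay": 0,"dx": 0,"dy": 0,"dz": 9,"az": 0,"fingers": -0.35},{"ax": 0,"ay": 0,"dx": 0,"dy": 0,"dz": 11,"az": 0,"fingers": -0.35},{"ax": 0,"ay": 0,"dx": 0,"dy": 0,"dz": 12,"az": 0,"fingers": -0.35},{"ax": 0,"ay": 0,"dx": 0,"dy": 0,"dz": 12.5,"az": 0,"fingers": -0.35},{"ax": 0,"ay": 0,"dx": 0,"dy": 0,"dz": 12.5,"az": 0,"fingers": -0.35}]'

```text
time_s: 15.52
tcp_pos: [0.5322, 0.0787, 0.0178]
tcp_rot: [-0.686, 0.728, -0.0, -0.0]
wrist_force: [0.4, 0.5, -1.1]
opening: 0.0393
grip_force: 41.2
```

```bash
python3 - <<'E'
from h import *
s=r.observe(); print(s["wrist_force"],s["tcp_pos"])
E
```

```text
[ 0.4148  0.4699 -1.1163] [0.5322 0.0787 0.0178]
```

Request:
drive_tool --series '[{"ax": 0,"ay": 0,"dx": 0,"dy": 0,"dz": 0.4,"az": 0,"fingers": -0.35},{"ax": 0,"ay": 0,"dx": 0,"dy": 0,"dz": 0.8,"az": 0,"fingers": -0.35},{"ax": 0,"ay": 0,"dx": 0,"dy": 0,"dz": 1.2,"az": 0,"fingers": -0.35},{"ax": 0,"ay": 0,"dx": 0,"dy": 0,"dz": 1.2,"az": 0,"fingers": -0.35}]'

```text
time_s: 16.02
tcp_pos: [0.5322, 0.0786, 0.0166]
tcp_rot: [-0.686, 0.728, -0.0, -0.0]
wrist_force: [0.4, -0.1, -0.8]
opening: 0.0393
grip_force: 41.2
```

Request:
drive_tool --series '[{"ax": 0,"ay": 0,"dx": 0,"dy": 0,"dz": 0.4,"az": 0,"fingers": -0.35},{"ax": 0,"ay": 0,"dx": 0,"dy": 0,"dz": 0.7,"az": 0,"fingers": -0.35},{"ax": 0,"ay": 0,"dx": 0,"dy": 0,"dz": 0.7,"az": 0,"fingers": -0.35}]'

```text
time_s: 16.4
tcp_pos: [0.5322, 0.0786, 0.0166]
tcp_rot: [-0.686, 0.728, -0.0, 0.0]
wrist_force: [-3.2, 0.4, 5.7]
opening: 0.0392
grip_force: 42.1
```

Contact confirmed (+6.5 N, height no longer changing). I release and retreat.

Request:
drive_tool --series '[{"ax": 0,"ay": 0,"dx": 0,"dy": 0,"dz": -0.4,"az": 0,"fingers": 0},{"ax": 0,"ay": 0,"dx": 0,"dy": 0,"dz": -0.4,"az": 0,"fingers": 0.15},{"ax": 0,"ay": 0,"dx": 0,"dy": 0,"dz": -0.4,"az": 0,"fingers": 0.25},{"ax": 0,"ay": 0,"dx": 0,"dy": 0,"dz": -0.4,"az": 0,"fingers": 0.25},{"ax": 0,"ay": 0,"dx": 0,"dy": 0,"dz": -20,"az": 0,"fingers": 0.25},{"ax": 0,"ay": 0,"dx": 0,"dy": 0,"dz": -50,"az": 0,"fingers": 0.25},{"ax": 0,"ay": 0,"dx": 0,"dy": 0,"dz": -80,"az": 0,"fingers": 0.5},{"ax": 0,"ay": 0,"dx": 0,"dy": 0,"dz": -110,"az": 0,"fingers": 0.8},{"ax": 0,"ay": 0,"dx": 0,"dy": 0,"dz": -110,"az": 0,"fingers": 0.8}]'

```text
time_s: 17.52
tcp_pos: [0.5345, 0.0787, 0.1285]
tcp_rot: [-0.686, 0.728, -0.002, 0.002]
wrist_force: [0.1, -0.6, -0.2]
opening: 0.0772
grip_force: 0.0
```

```bash
python3 - <<'E'
from h import *
s=r.observe(); P=pose("wrist",s); print(s["tcp_pos"])
p,d=r.snapshot("wrist"); cv2.imwrite("pics/w7.png",p[:,:,::-1])
W=cloud("wrist",d,P).reshape(-1,3)
q=W[(abs(W[:,:2]-(.5327,.0785))<0.03).all(1)&(W[:,2]>.025)&(W[:,2]<.07)]
print("top",np.percentile(q[:,2],[5,50,95]),cv2.minAreaRect(np.float32(q[:,:2]*1000)))
q=W[(np.linalg.norm(W[:,:2]-(.434,.0535),axis=1)<0.035)&(W[:,2]>.0115)&(W[:,2]<.03)]
print("cup rim",len(q),cv2.minEnclosingCircle(np.float32(q[:,:2]*1000)))
goal(.5405,-.2655,.13,-70.1);goal(.5405,-.2655,.0090,-70.1)
E
```

```text
[0.5345 0.0787 0.1285]
top [0.0314 0.039  0.0406] ((531.1136474609375, 79.55854797363281), (40.796329498291016, 41.50901794433594), 86.11695098876953)
cup rim 1185 ((434.7065734863281, 55.243202209472656), 27.919193267822266)
goal (0.5405, -0.2655, 0.13, -70.1) dx 343.1 dy -27.8 dz -3.2 | ax -0.0026 ay -0.0004 az -0.4070
goal (0.5405, -0.2655, 0.009, -70.1) dx 343.2 dy -27.4 dz 117.8 | ax -0.0026 ay -0.0004 az -0.4070
```

Cube top is at 41 mm, so it is seated. Now the tin.

Request:
drive_tool --series '[{"ax": 0,"ay": 0,"dx": 40,"dy": -3,"dz": 0,"az": -0.05,"fingers": 0.8},{"ax": 0,"ay": 0,"dx": 95,"dy": -8,"dz": 0,"az": -0.12,"fingers": 0.8},{"ax": 0,"ay": 0,"dx": 150,"dy": -12,"dz": 0,"az": -0.18,"fingers": 0.8},{"ax": 0,"ay": 0,"dx": 205,"dy": -17,"dz": 0,"az": -0.25,"fingers": 0.8},{"ax": 0,"ay": 0,"dx": 260,"dy": -21,"dz": 0,"az": -0.32,"fingers": 0.8},{"ax": 0,"ay": 0,"dx": 310,"dy": -25,"dz": 0,"az": -0.38,"fingers": 0.8},{"ax": 0,"ay": 0,"dx": 340,"dy": -28,"dz": 0,"az": -0.407,"fingers": 0.8},{"ax": 0,"ay": 0,"dx": 343,"dy": -28,"dz": 0,"az": -0.407,"fingers": 0.8},{"ax": 0,"ay": 0,"dx": 343,"dy": -28,"dz": 0,"az": -0.407,"fingers": 0.8}]'

```text
time_s: 18.7
tcp_pos: [0.5389, -0.2644, 0.1247]
tcp_rot: [0.819, -0.574, -0.001, -0.0]
wrist_force: [-0.0, 0.6, 0.1]
opening: 0.0768
grip_force: 0.0
```

```bash
python3 - <<'E'
from h import *
s=r.observe(); P=pose("wrist",s); print(s["tcp_pos"])
p,d=r.snapshot("wrist"); cv2.imwrite("pics/w8.png",p[:,:,::-1])
W=cloud("wrist",d,P).reshape(-1,3)
for c,h,n in(((.5405,-.2655),.018,"tin"),((.44,-.266),.045,"post")):
    q=W[(np.linalg.norm(W[:,:2]-c,axis=1)<0.045)&(W[:,2]>h)&(W[:,2]<.065)]
    if len(q)>9: print(n,"top",np.percentile(q[:,2],[5,50,95]),cv2.minAreaRect(np.float32(q[:,:2]*1000)))
goal(.5405,-.2655,.0085,-70.1)
E
```

```text
[ 0.5389 -0.2644  0.1247]
tin top [0.0214 0.0226 0.024 ] ((540.711181640625, -264.7637023925781), (49.11067199707031, 67.58273315429688), 19.175277709960938)
post top [0.0462 0.0496 0.0554] ((441.4920654296875, -266.43292236328125), (13.132596015930176, 12.696337699890137), 24.44463348388672)
goal (0.5405, -0.2655, 0.0085, -70.1) dx 2.2 dy -0.9 dz 116.5 | ax 0.0011 ay 0.0021 az 0.0008
```

Request:
drive_tool --series '[{"ax": 0,"ay": 0,"dx": 1.5,"dy": -0.9,"dz": 30,"az": 0.005,"fingers": 0.8},{"ax": 0,"ay": 0,"dx": 1.5,"dy": -0.9,"dz": 65,"az": 0.005,"fingers": 0.8},{"ax": 0,"ay": 0,"dx": 1.5,"dy": -0.9,"dz": 95,"az": 0.005,"fingers": 0.8},{"ax": 0,"ay": 0,"dx": 1.5,"dy": -0.9,"dz": 110,"az": 0.005,"fingers": 0.8},{"ax": 0,"ay": 0,"dx": 1.5,"dy": -0.9,"dz": 116,"az": 0.005,"fingers": 0.8},{"ax": 0,"ay": 0,"dx": 1.5,"dy": -0.9,"dz": 116.5,"az": 0.005,"fingers": 0.8},{"ax": 0,"ay": 0,"dx": 1.5,"dy": -0.9,"dz": 116.5,"az": 0.005,"fingers": 0.8}]'

```text
time_s: 19.62
tcp_pos: [0.542, -0.267, 0.0107]
tcp_rot: [0.817, -0.576, 0.001, -0.0]
wrist_force: [-0.2, 0.3, 0.4]
opening: 0.077
grip_force: 0.0
```

Request:
drive_tool --series '[{"ax": 0,"ay": 0,"dx": 0,"dy": 0,"dz": 0,"az": 0,"fingers": 0.4},{"ax": 0,"ay": 0,"dx": 0,"dy": 0,"dz": 0,"az": 0,"fingers": 0.2},{"ax": 0,"ay": 0,"dx": 0,"dy": 0,"dz": 0,"az": 0,"fingers": 0},{"ax": 0,"ay": 0,"dx": 0,"dy": 0,"dz": 0,"az": 0,"fingers": -0.15},{"ax": 0,"ay": 0,"dx": 0,"dy": 0,"dz": 0,"az": 0,"fingers": -0.15},{"ax": 0,"ay": 0,"dx": 0,"dy": 0,"dz": 0,"az": 0,"fingers": -0.15}]' --newtons 60

```text
time_s: 20.38
tcp_pos: [0.5417, -0.2669, 0.0104]
tcp_rot: [0.817, -0.576, 0.001, 0.0]
wrist_force: [-0.7, 0.3, 6.3]
opening: 0.0471
grip_force: 62.9
```

Request:
drive_tool --series '[{"ax": 0,"ay": 0,"dx": 0,"dy": 0,"dz": -4,"az": 0,"fingers": -0.15},{"ax": 0,"ay": 0,"dx": 0,"dy": 0,"dz": -15,"az": 0,"fingers": -0.15},{"ax": 0,"ay": 0,"dx": 0,"dy": 0,"dz": -35,"az": 0,"fingers": -0.15},{"ax": 0,"ay": 0,"dx": 0,"dy": 0,"dz": -60,"az": 0,"fingers": -0.15},{"ax": 0,"ay": 0,"dx": 0,"dy": 0,"dz": -80,"az": 0,"fingers": -0.15},{"ax": 0,"ay": 0,"dx": 0,"dy": 0,"dz": -85,"az": 0,"fingers": -0.15},{"ax": 0,"ay": 0,"dx": 0,"dy": 0,"dz": -85,"az": 0,"fingers": -0.15}]'

```text
time_s: 21.25
tcp_pos: [0.5411, -0.2665, 0.0944]
tcp_rot: [0.817, -0.576, 0.0, 0.0]
wrist_force: [0.3, 0.3, -2.3]
opening: 0.0472
grip_force: 62.1
```

```bash
python3 - <<'E'
from h import *
s=r.observe(); P=pose("wrist",s)
p,d=r.snapshot("wrist"); cv2.imwrite("pics/w9.png",p[:,:,::-1])
W=cloud("wrist",d,P); T=s["tcp_pos"]; A=R.from_quat(s["tcp_rot"]).inv()
X=A.apply(W.reshape(-1,3)-T)*1000
q=X[(abs(X[:,0])<50)&(abs(X[:,1])<22)&(X[:,2]>-30)&(X[:,2]<5)]
c=np.linalg.lstsq(np.c_[q[:,:2],np.ones(len(q))],q[:,2],rcond=None)[0]
print(T,"opening",s["opening"],"top z",np.percentile(q[:,2],[2,50,98]),"x",np.percentile(q[:,0],[1,99]),"slopes",c)
goal(.624,.073,.10,-90.8)
E
```

```text
[ 0.5411 -0.2665  0.0944] opening 0.04720005374601954 top z [-14.2895 -12.1343   0.5766] x [-34.128   31.2935] slopes [  0.0445   0.0002 -11.7033]
goal (0.624, 0.073, 0.1, -90.8) dx -291.6 dy -192.4 dz -6.1 | ax 0.0008 ay 0.0006 az 0.3564
```

Tin is held (8–9 mm pad overlap). I carry it to the oblong nest.

Request:
drive_tool --series '[{"ax": 0,"ay": 0,"dx": -25,"dy": -16,"dz": -5,"az": 0.03,"fingers": -0.15},{"ax": 0,"ay": 0,"dx": -65,"dy": -43,"dz": -6,"az": 0.08,"fingers": -0.15},{"ax": 0,"ay": 0,"dx": -105,"dy": -69,"dz": -6,"az": 0.13,"fingers": -0.15},{"ax": 0,"ay": 0,"dx": -145,"dy": -96,"dz": -6,"az": 0.18,"fingers": -0.15},{"ax": 0,"ay": 0,"dx": -185,"dy": -122,"dz": -6,"az": 0.23,"fingers": -0.15},{"ax": 0,"ay": 0,"dx": -225,"dy": -148,"dz": -6,"az": 0.28,"fingers": -0.15},{"ax": 0,"ay": 0,"dx": -262,"dy": -173,"dz": -6,"az": 0.32,"fingers": -0.15},{"ax": 0,"ay": 0,"dx": -285,"dy": -188,"dz": -6,"az": 0.356,"fingers": -0.15},{"ax": 0,"ay": 0,"dx": -291,"dy": -192,"dz": -6,"az": 0.356,"fingers": -0.15},{"ax": 0,"ay": 0,"dx": -291,"dy": -192,"dz": -6,"az": 0.356,"fingers": -0.15}]'

```text
time_s: 22.55
tcp_pos: [0.6236, 0.0718, 0.0996]
tcp_rot: [-0.703, 0.712, 0.0, -0.001]
wrist_force: [-0.9, 0.5, -2.0]
opening: 0.0474
grip_force: 62.2
```

```bash
python3 - <<'E'
from h import *
s=r.observe(); print(s["tcp_pos"],s["wrist_force"],s["opening"],s["joint_pos"])
goal(.624,.072,.030,-90.8)
E
```

```text
[0.6236 0.0718 0.0996] [-0.917   0.5487 -1.998 ] 0.04744910893804251 [ 0.0139  0.548   0.004   1.0284 -0.0007 -1.544 ]
goal (0.624, 0.072, 0.03, -90.8) dx -0.3 dy -0.5 dz 69.6 | ax 0.0016 ay -0.0007 az 0.0011
```

Request:
drive_tool --series '[{"ax": 0,"ay": 0,"dx": 0,"dy": -0.5,"dz": 25,"az": 0,"fingers": -0.15},{"ax": 0,"ay": 0,"dx": 0,"dy": -0.5,"dz": 50,"az": 0,"fingers": -0.15},{"ax": 0,"ay": 0,"dx": 0,"dy": -0.5,"dz": 65,"az": 0,"fingers": -0.15},{"ax": 0,"ay": 0,"dx": 0,"dy": -0.5,"dz": 69,"az": 0,"fingers": -0.15},{"ax": 0,"ay": 0,"dx": 0,"dy": -0.5,"dz": 69,"az": 0,"fingers": -0.15}]'

```text
time_s: 23.18
tcp_pos: [0.625, 0.0716, 0.0318]
tcp_rot: [-0.702, 0.712, -0.0, 0.0]
wrist_force: [0.2, -0.1, -2.3]
opening: 0.047
grip_force: 62.1
```

```bash
python3 - <<'E'
from h import *
s=r.observe(); print(s["tcp_pos"],s["wrist_force"])
p,d=r.snapshot("wrist"); cv2.imwrite("pics/w10.png",p[:,:,::-1])
p,d=r.snapshot("scene"); cv2.imwrite("pics/s10.png",p[:,:,::-1])
a=cv2.imread("pics/w10.png")[100:400,130:510]; b=cv2.imread("pics/s10.png"); uv=project(pose("scene"),[[.60,.04,.03]])[0].astype(int)
b=b[uv[1]-60:uv[1]+60,uv[0]-76:uv[0]+76]
cv2.imwrite("pics/c10.png",np.hstack([cv2.resize(a,(400,316)),cv2.resize(b,(400,316))]))
E
```

```text
[0.625  0.0716 0.0318] [ 0.1921 -0.0843 -2.3057]
```

View pics/c10.png

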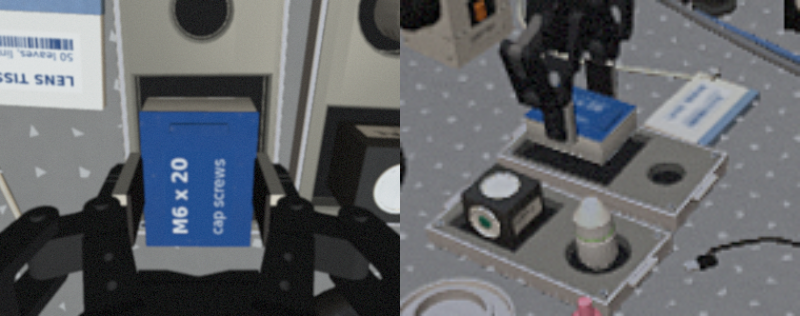

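The tin sits squarely over the oblong nest, with cube and objective seated in the tray beside it. I lower it.

Request:
drive_tool --series '[{"ax": 0,"ay": 0,"dx": 0,"dy": 0,"dz": 6,"az": 0,"fingers": -0.15},{"ax": 0,"ay": 0,"dx": 0,"dy": 0,"dz": 11,"az": 0,"fingers": -0.15},{"ax": 0,"ay": 0,"dx": 0,"dy": 0,"dz": 14,"az": 0,"fingers": -0.15},{"ax": 0,"ay": 0,"dx": 0,"dy": 0,"dz": 15,"az": 0,"fingers": -0.15},{"ax": 0,"ay": 0,"dx": 0,"dy": 0,"dz": 15.6,"az": 0,"fingers": -0.15},{"ax": 0,"ay": 0,"dx": 0,"dy": 0,"dz": 15.6,"az": 0,"fingers": -0.15}]'

```text
time_s: 24.02
tcp_pos: [0.6248, 0.072, 0.0159]
tcp_rot: [-0.702, 0.712, -0.0, 0.0]
wrist_force: [-0.1, 0.4, -1.5]
opening: 0.0475
grip_force: 62.1
```

Request:
drive_tool --series '[{"ax": 0,"ay": 0,"dx": 0,"dy": 0,"dz": 0.5,"az": 0,"fingers": -0.15},{"ax": 0,"ay": 0,"dx": 0,"dy": 0,"dz": 0.8,"az": 0,"fingers": -0.15},{"ax": 0,"ay": 0,"dx": 0,"dy": 0,"dz": 0.8,"az": 0,"fingers": -0.15}]'

```text
time_s: 24.4
tcp_pos: [0.6249, 0.072, 0.0154]
tcp_rot: [-0.702, 0.712, -0.0, 0.0]
wrist_force: [-0.6, -0.0, 1.7]
opening: 0.0473
grip_force: 62.4
```

Request:
drive_tool --series '[{"ax": 0,"ay": 0,"dx": 0,"dy": 0,"dz": 0,"az": 0,"fingers": 0.2},{"ax": 0,"ay": 0,"dx": 0,"dy": 0,"dz": 0,"az": 0,"fingers": 0.35},{"ax": 0,"ay": 0,"dx": 0,"dy": 0,"dz": 0,"az": 0,"fingers": 0.4},{"ax": 0,"ay": 0,"dx": 0,"dy": 0,"dz": 0,"az": 0,"fingers": 0.4},{"ax": 0,"ay": 0,"dx": 0,"dy": 0,"dz": -20,"az": 0,"fingers": 0.4},{"ax": 0,"ay": 0,"dx": 0,"dy": 0,"dz": -50,"az": 0,"fingers": 0.4},{"ax": 0,"ay": 0,"dx": 0,"dy": 0,"dz": -90,"az": 0,"fingers": 0.2},{"ax": 0,"ay": 0,"dx": 0,"dy": 0,"dz": -120,"az": 0,"fingers": 0},{"ax": 0,"ay": 0,"dx": 0,"dy": 0,"dz": -120,"az": 0,"fingers": 0}]'

```text
time_s: 25.52
tcp_pos: [0.6271, 0.0721, 0.1381]
tcp_rot: [-0.702, 0.712, -0.002, 0.002]
wrist_force: [0.0, -0.3, -0.6]
opening: 0.0427
grip_force: 0.0
```

```bash
python3 - <<'E'
from h import *
s=r.observe(); P=pose("wrist",s); print(s["tcp_pos"])
p,d=r.snapshot("wrist"); cv2.imwrite("pics/w11.png",p[:,:,::-1])
W=cloud("wrist",d,P).reshape(-1,3)
q=W[(abs(W[:,:2]-(.624,.073))<[.03,.045]).all(1)&(W[:,2]>.018)&(W[:,2]<.06)]
print("tin top",np.percentile(q[:,2],[5,50,95]),cv2.minAreaRect(np.float32(q[:,:2]*1000)))
g=cv2.cvtColor(p,cv2.COLOR_RGB2GRAY); uv=project(P,[[.6235,.0005,.005]])[0].round().astype(int); print(uv,g[uv[1],uv[0]])
_,l,st,_=cv2.connectedComponentsWithStats(np.uint8(g<80)); v,u=np.nonzero(l==l[uv[1],uv[0]]); w=plane(P,np.c_[u,v],.010)[:,:2]*1000
print("post nest",len(u),w.mean(0),cv2.minAreaRect(np.float32(w)))
goal(.4403,-.266,.136,-90)
E
```

```text
[0.6271 0.0721 0.1381]
tin top [0.0263 0.0276 0.029 ] ((624.4435424804688, 73.94479370117188), (67.54116821289062, 49.052154541015625), 88.82463073730469)
[322 101] 21
post nest 868 [622.3145   1.1938] ((622.0575561523438, 1.2793779373168945), (24.839984893798828, 25.807811737060547), 89.22465515136719)
goal (0.4403, -0.266, 0.136, -90) dx 340.6 dy 180.8 dz -0.5 | ax -0.0028 ay -0.0000 az -0.0136
```

Request:
drive_tool --series '[{"ax": 0,"ay": 0,"dx": 40,"dy": 21,"dz": 0,"az": 0,"fingers": 0},{"ax": 0,"ay": 0,"dx": 90,"dy": 48,"dz": 0,"az": 0,"fingers": 0},{"ax": 0,"ay": 0,"dx": 140,"dy": 74,"dz": 0,"az": 0,"fingers": 0},{"ax": 0,"ay": 0,"dx": 190,"dy": 101,"dz": 0,"az": -0.007,"fingers": 0},{"ax": 0,"ay": 0,"dx": 240,"dy": 127,"dz": 0,"az": -0.014,"fingers": 0},{"ax": 0,"ay": 0,"dx": 290,"dy": 154,"dz": 0,"az": -0.014,"fingers": 0},{"ax": 0,"ay": 0,"dx": 330,"dy": 175,"dz": 0,"az": -0.014,"fingers": 0},{"ax": 0,"ay": 0,"dx": 340.5,"dy": 180.5,"dz": 0,"az": -0.014,"fingers": 0},{"ax": 0,"ay": 0,"dx": 340.5,"dy": 180.5,"dz": 0,"az": -0.014,"fingers": 0}]'

```text
time_s: 26.7
tcp_pos: [0.4388, -0.2656, 0.1339]
tcp_rot: [-0.707, 0.707, 0.001, 0.0]
wrist_force: [0.5, 0.5, 0.3]
opening: 0.0428
grip_force: 0.0
```

```bash
python3 - <<'E'
from h import *
s=r.observe(); P=pose("wrist",s); print(s["tcp_pos"])
p,d=r.snapshot("wrist"); cv2.imwrite("pics/w12.png",p[:,:,::-1])
W=cloud("wrist",d,P).reshape(-1,3)
q=W[(np.linalg.norm(W[:,:2]-(.4405,-.266),axis=1)<0.03)&(W[:,2]>.02)&(W[:,2]<.065)]
print("post top",np.percentile(q[:,2],[5,50,95,99]),cv2.minAreaRect(np.float32(q[q[:,2]>.045][:,:2]*1000)))
goal(.4408,-.266,.012,-90)
E
```

```text
[ 0.4388 -0.2656  0.1339]
post top [0.0239 0.0493 0.0549 0.0563] ((440.58984375, -265.7520751953125), (12.568890571594238, 12.34178638458252), 42.05733871459961)
goal (0.4408, -0.266, 0.012, -90) dx 1.2 dy -1.6 dz 122.1 | ax 0.0011 ay 0.0017 az 0.0005
```

Request:
drive_tool --series '[{"ax": 0,"ay": 0,"dx": 0.5,"dy": -1.2,"dz": 30,"az": 0,"fingers": 0},{"ax": 0,"ay": 0,"dx": 0.5,"dy": -1.2,"dz": 65,"az": 0,"fingers": 0},{"ax": 0,"ay": 0,"dx": 0.5,"dy": -1.2,"dz": 95,"az": 0,"fingers": 0},{"ax": 0,"ay": 0,"dx": 0.5,"dy": -1.2,"dz": 115,"az": 0,"fingers": 0},{"ax": 0,"ay": 0,"dx": 0.5,"dy": -1.2,"dz": 121,"az": 0,"fingers": 0},{"ax": 0,"ay": 0,"dx": 0.5,"dy": -1.2,"dz": 121,"az": 0,"fingers": 0}]'

```text
time_s: 27.5
tcp_pos: [0.4412, -0.2656, 0.014]
tcp_rot: [0.708, -0.706, -0.0, -0.0]
wrist_force: [-0.5, 0.2, 0.2]
opening: 0.0429
grip_force: 0.0
```

Request:
drive_tool --series '[{"ax": 0,"ay": 0,"dx": 0,"dy": 0,"dz": 0,"az": 0,"fingers": -0.4},{"ax": 0,"ay": 0,"dx": 0,"dy": 0,"dz": 0,"az": 0,"fingers": -0.6},{"ax": 0,"ay": 0,"dx": 0,"dy": 0,"dz": 0,"az": 0,"fingers": -0.8},{"ax": 0,"ay": 0,"dx": 0,"dy": 0,"dz": 0,"az": 0,"fingers": -1},{"ax": 0,"ay": 0,"dx": 0,"dy": 0,"dz": 0,"az": 0,"fingers": -1},{"ax": 0,"ay": 0,"dx": 0,"dy": 0,"dz": 0,"az": 0,"fingers": -1},{"ax": 0,"ay": 0,"dx": 0,"dy": 0,"dz": 0,"az": 0,"fingers": -1}]' --newtons 40

```text
time_s: 28.38
tcp_pos: [0.4414, -0.267, 0.0149]
tcp_rot: [0.707, -0.707, 0.001, -0.0]
wrist_force: [-1.5, 0.2, 5.7]
opening: 0.0122
grip_force: 39.1
```

Request:
drive_tool --series '[{"ax": 0,"ay": 0,"dx": 0,"dy": 0,"dz": -5,"az": 0,"fingers": -1},{"ax": 0,"ay": 0,"dx": 0,"dy": 0,"dz": -20,"az": 0,"fingers": -1},{"ax": 0,"ay": 0,"dx": 0,"dy": 0,"dz": -50,"az": 0,"fingers": -1},{"ax": 0,"ay": 0,"dx": 0,"dy": 0,"dz": -85,"az": 0,"fingers": -1},{"ax": 0,"ay": 0,"dx": 0,"dy": 0,"dz": -110,"az": 0,"fingers": -1},{"ax": 0,"ay": 0,"dx": 0,"dy": 0,"dz": -110,"az": 0,"fingers": -1}]'

```text
time_s: 29.12
tcp_pos: [0.4425, -0.2678, 0.1268]
tcp_rot: [0.707, -0.707, 0.003, -0.0]
wrist_force: [-0.7, 0.3, -0.5]
opening: 0.0117
grip_force: 39.0
```

```bash
python3 - <<'E'
from h import *
s=r.observe(); P=pose("wrist",s); print(s["tcp_pos"],s["opening"],s["wrist_force"])
p,d=r.snapshot("wrist"); cv2.imwrite("pics/w13.png",p[:,:,::-1])
cv2.imwrite("pics/c13.png",cv2.resize(p[150:380,200:440,::-1],(480,460)))
goal(.623,.0005,.12,-90)
E
```

```text
[ 0.4425 -0.2678  0.1268] 0.011686651626375935 [-0.7153  0.307  -0.4729]
goal (0.623, 0.0005, 0.12, -90) dx -267.5 dy -181.6 dz 5.1 | ax -0.0020 ay -0.0016 az 0.0003
```

View pics/c13.png

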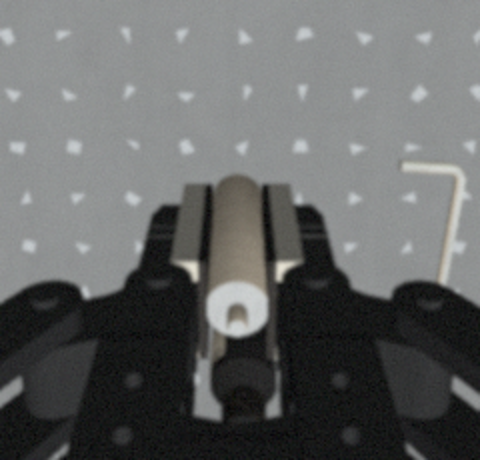

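The post is held upright in the pads. On to the small round nest.

Request:
drive_tool --series '[{"ax": 0,"ay": 0,"dx": -30,"dy": -20,"dz": 0,"az": 0,"fingers": -1},{"ax": 0,"ay": 0,"dx": -75,"dy": -51,"dz": 3,"az": 0,"fingers": -1},{"ax": 0,"ay": 0,"dx": -120,"dy": -81,"dz": 5,"az": 0,"fingers": -1},{"ax": 0,"ay": 0,"dx": -165,"dy": -112,"dz": 5,"az": 0,"fingers": -1},{"ax": 0,"ay": 0,"dx": -210,"dy": -143,"dz": 5,"az": 0,"fingers": -1},{"ax": 0,"ay": 0,"dx": -250,"dy": -170,"dz": 5,"az": 0,"fingers": -1},{"ax": 0,"ay": 0,"dx": -267,"dy": -181,"dz": 5,"az": 0,"fingers": -1},{"ax": 0,"ay": 0,"dx": -267,"dy": -181,"dz": 35,"az": 0,"fingers": -1},{"ax": 0,"ay": 0,"dx": -267,"dy": -181,"dz": 65,"az": 0,"fingers": -1},{"ax": 0,"ay": 0,"dx": -267,"dy": -181,"dz": 83,"az": 0,"fingers": -1}]'

```text
time_s: 30.42
tcp_pos: [0.6192, 0.0001, 0.038]
tcp_rot: [-0.707, 0.707, 0.002, -0.002]
wrist_force: [0.4, 0.0, -1.2]
opening: 0.0115
grip_force: 39.1
```

Request:
drive_tool --series '[{"ax": 0,"ay": 0,"dx": 0,"dy": 0,"dz": 0,"az": 0,"fingers": -1},{"ax": 0,"ay": 0,"dx": 0,"dy": 0,"dz": 0,"az": 0,"fingers": -1}]'

```text
time_s: 30.68
tcp_pos: [0.6217, 0.0001, 0.0413]
tcp_rot: [-0.707, 0.707, -0.0, -0.0]
wrist_force: [0.1, 0.8, -0.6]
opening: 0.012
grip_force: 39.1
```

```bash
python3 - <<'E'
from h import *
s=r.observe(); print(s["tcp_pos"],s["wrist_force"])
p,d=r.snapshot("wrist"); cv2.imwrite("pics/w14.png",p[:,:,::-1])
p,d=r.snapshot("scene"); cv2.imwrite("pics/s14.png",p[:,:,::-1])
a=cv2.imread("pics/w14.png")[100:400,130:510]; b=cv2.imread("pics/s14.png"); uv=project(pose("scene"),[[.62,.01,.03]])[0].astype(int)
b=b[uv[1]-60:uv[1]+60,uv[0]-76:uv[0]+76]
cv2.imwrite("pics/c14.png",np.hstack([cv2.resize(a,(400,316)),cv2.resize(b,(400,316))]))
goal(.623,.0005,.0215,-90)
E
```

```text
[0.6217 0.0001 0.0413] [ 0.1119  0.7594 -0.5545]
goal (0.623, 0.0005, 0.0215, -90) dx -0.3 dy -0.5 dz 20.6 | ax -0.0018 ay -0.0003 az 0.0000
```

View pics/c14.png

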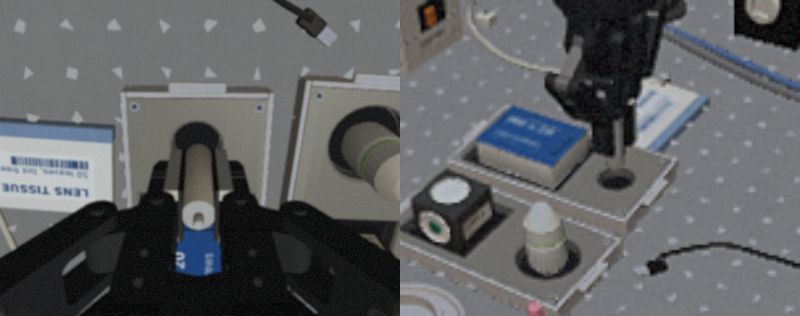

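The post stands centred over the small nest in both views. I lower it.

Request:
drive_tool --series '[{"ax": 0,"ay": 0,"dx": 0,"dy": -0.5,"dz": 6,"az": 0,"fingers": -1},{"ax": 0,"ay": 0,"dx": 0,"dy": -0.5,"dz": 13,"az": 0,"fingers": -1},{"ax": 0,"ay": 0,"dx": 0,"dy": -0.5,"dz": 18,"az": 0,"fingers": -1},{"ax": 0,"ay": 0,"dx": 0,"dy": -0.5,"dz": 20,"az": 0,"fingers": -1},{"ax": 0,"ay": 0,"dx": 0,"dy": -0.5,"dz": 20.5,"az": 0,"fingers": -1},{"ax": 0,"ay": 0,"dx": 0,"dy": -0.5,"dz": 20.5,"az": 0,"fingers": -1}]'

```text
time_s: 31.52
tcp_pos: [0.6224, 0.0006, 0.0206]
tcp_rot: [0.707, -0.707, 0.0, -0.0]
wrist_force: [0.5, -0.2, -1.3]
opening: 0.0116
grip_force: 39.1
```

Request:
drive_tool --series '[{"ax": 0,"ay": 0,"dx": 0,"dy": 0,"dz": 0.5,"az": 0,"fingers": -1},{"ax": 0,"ay": 0,"dx": 0,"dy": 0,"dz": 0.8,"az": 0,"fingers": -1},{"ax": 0,"ay": 0,"dx": 0,"dy": 0,"dz": 0.8,"az": 0,"fingers": -1}]'

```text
time_s: 31.9
tcp_pos: [0.6224, 0.0006, 0.02]
tcp_rot: [0.707, -0.707, 0.0, -0.0]
wrist_force: [-0.1, 0.3, 0.5]
opening: 0.0114
grip_force: 39.1
```

Request:
drive_tool --series '[{"ax": 0,"ay": 0,"dx": 0,"dy": 0,"dz": 0.4,"az": 0,"fingers": -1},{"ax": 0,"ay": 0,"dx": 0,"dy": 0,"dz": 0.4,"az": 0,"fingers": -1}]'

```text
time_s: 32.15
tcp_pos: [0.6224, 0.0006, 0.0199]
tcp_rot: [0.707, -0.707, 0.0, -0.0]
wrist_force: [-1.6, -0.2, 5.3]
opening: 0.0119
grip_force: 39.6
```

Request:
drive_tool --series '[{"ax": 0,"ay": 0,"dx": 0,"dy": 0,"dz": -0.3,"az": 0,"fingers": -0.65},{"ax": 0,"ay": 0,"dx": 0,"dy": 0,"dz": -0.3,"az": 0,"fingers": -0.5},{"ax": 0,"ay": 0,"dx": 0,"dy": 0,"dz": -0.3,"az": 0,"fingers": -0.3},{"ax": 0,"ay": 0,"dx": 0,"dy": 0,"dz": -0.3,"az": 0,"fingers": -0.2},{"ax": 0,"ay": 0,"dx": 0,"dy": 0,"dz": -20,"az": 0,"fingers": -0.2},{"ax": 0,"ay": 0,"dx": 0,"dy": 0,"dz": -55,"az": 0,"fingers": -0.2},{"ax": 0,"ay": 0,"dx": 0,"dy": 0,"dz": -95,"az": 0,"fingers": 0},{"ax": 0,"ay": 0,"dx": 0,"dy": 0,"dz": -120,"az": 0,"fingers": 0.2},{"ax": 0,"ay": 0,"dx": 0,"dy": 0,"dz": -120,"az": 0,"fingers": 0.3}]'

```text
time_s: 33.28
tcp_pos: [0.6242, 0.0004, 0.1419]
tcp_rot: [0.707, -0.707, 0.002, -0.002]
wrist_force: [0.3, 0.4, -1.2]
opening: 0.0559
grip_force: 0.0
```

```bash
python3 - <<'E'
from h import *
s=r.observe(); P=pose("wrist",s); print(s["tcp_pos"])
p,d=r.snapshot("wrist"); cv2.imwrite("pics/w15.png",p[:,:,::-1])
W=cloud("wrist",d,P).reshape(-1,3)
q=W[(np.linalg.norm(W[:,:2]-(.6225,.0005),axis=1)<0.02)&(W[:,2]>.03)&(W[:,2]<.07)]
print("post top",np.percentile(q[:,2],[5,50,95,99]),cv2.minAreaRect(np.float32(q[q[:,2]>.05][:,:2]*1000)))
goal(.4395,-.136,.14,-90)
E
```

```text
[0.6242 0.0004 0.1419]
post top [0.0339 0.0544 0.06   0.0612] ((621.6574096679688, 1.6351900100708008), (11.99392318725586, 12.720525741577148), 0.48580798506736755)
goal (0.4395, -0.136, 0.14, -90) dx 136.4 dy 183.6 dz -0.4 | ax -0.0021 ay -0.0003 az 0.0004
```

Request:
drive_tool --series '[{"ax": 0,"ay": 0,"dx": 25,"dy": 33,"dz": 0,"az": 0,"fingers": 0.3},{"ax": 0,"ay": 0,"dx": 58,"dy": 78,"dz": 0,"az": 0,"fingers": 0.3},{"ax": 0,"ay": 0,"dx": 92,"dy": 123,"dz": 0,"az": 0,"fingers": 0.3},{"ax": 0,"ay": 0,"dx": 122,"dy": 164,"dz": 0,"az": 0,"fingers": 0.3},{"ax": 0,"ay": 0,"dx": 136,"dy": 183,"dz": 0,"az": 0,"fingers": 0.3},{"ax": 0,"ay": 0,"dx": 136,"dy": 183,"dz": 0,"az": 0,"fingers": 0.3},{"ax": 0,"ay": 0,"dx": 136,"dy": 183,"dz": 0,"az": 0,"fingers": 0.3}]'

```text
time_s: 34.2
tcp_pos: [0.4394, -0.135, 0.1386]
tcp_rot: [0.707, -0.707, -0.0, -0.0]
wrist_force: [0.0, 0.5, -0.1]
opening: 0.0556
grip_force: 0.0
```

```bash
python3 - <<'E'
from h import *
s=r.observe(); P=pose("wrist",s); print(s["tcp_pos"])
p,d=r.snapshot("wrist"); cv2.imwrite("pics/w16.png",p[:,:,::-1])
W=cloud("wrist",d,P).reshape(-1,3)
q=W[(np.linalg.norm(W[:,:2]-(.4395,-.136),axis=1)<0.03)&(W[:,2]>.03)&(W[:,2]<.085)]
print("bottle top",np.percentile(q[:,2],[5,50,99]),[cv2.minAreaRect(np.float32(q[(q[:,2]>a)][:,:2]*1000)) for a in (.03,.06)])
uv=project(P,[[.4395,-.136,.04]])[0].round().astype(int); print(uv,np.median(p[uv[1]-5:uv[1]+5,uv[0]-5:uv[0]+5],(0,1)))
goal(.4395,-.136,.012,-90)
E
```

```text
[ 0.4394 -0.135   0.1386]
bottle top [0.0352 0.0487 0.0768] [((439.69036865234375, -137.4262237548828), (29.474597930908203, 25.94658660888672), 0.6455588340759277), ((439.4985046386719, -135.37081909179688), (17.731061935424805, 17.554161071777344), 78.74618530273438)]
[318 196] [33. 32. 31.]
goal (0.4395, -0.136, 0.012, -90) dx 1.1 dy 0.2 dz 126.8 | ax 0.0003 ay 0.0005 az 0.0012
```

The thing below is black (the real bottle), standing at (439.5, −136) with its top at 76.8 mm. I grasp it.

Request:
drive_tool --series '[{"ax": 0,"ay": 0,"dx": 0.8,"dy": 0,"dz": 25,"az": 0,"fingers": 0.3},{"ax": 0,"ay": 0,"dx": 0.8,"dy": 0,"dz": 60,"az": 0,"fingers": 0.3},{"ax": 0,"ay": 0,"dx": 0.8,"dy": 0,"dz": 95,"az": 0,"fingers": 0.3},{"ax": 0,"ay": 0,"dx": 0.8,"dy": 0,"dz": 115,"az": 0,"fingers": 0.3},{"ax": 0,"ay": 0,"dx": 0.8,"dy": 0,"dz": 124,"az": 0,"fingers": 0.3},{"ax": 0,"ay": 0,"dx": 0.8,"dy": 0,"dz": 126,"az": 0,"fingers": 0.3},{"ax": 0,"ay": 0,"dx": 0.8,"dy": 0,"dz": 126,"az": 0,"fingers": 0.3}]'

```text
time_s: 35.12
tcp_pos: [0.4401, -0.1364, 0.0139]
tcp_rot: [0.707, -0.707, 0.001, -0.0]
wrist_force: [0.7, -0.9, 0.1]
opening: 0.0555
grip_force: 0.0
```

Request:
drive_tool --series '[{"ax": 0,"ay": 0,"dx": 0,"dy": 0,"dz": 0,"az": 0,"fingers": 0},{"ax": 0,"ay": 0,"dx": 0,"dy": 0,"dz": 0,"az": 0,"fingers": -0.2},{"ax": 0,"ay": 0,"dx": 0,"dy": 0,"dz": 0,"az": 0,"fingers": -0.4},{"ax": 0,"ay": 0,"dx": 0,"dy": 0,"dz": 0,"az": 0,"fingers": -0.6},{"ax": 0,"ay": 0,"dx": 0,"dy": 0,"dz": 0,"az": 0,"fingers": -0.6},{"ax": 0,"ay": 0,"dx": 0,"dy": 0,"dz": 0,"az": 0,"fingers": -0.6}]' --newtons 30

```text
time_s: 35.88
tcp_pos: [0.4397, -0.1365, 0.014]
tcp_rot: [0.707, -0.707, 0.001, -0.0]
wrist_force: [-1.6, 0.1, 7.3]
opening: 0.0289
grip_force: 29.6
```

Request:
drive_tool --series '[{"ax": 0,"ay": 0,"dx": 0,"dy": 0,"dz": -5,"az": 0,"fingers": -0.6},{"ax": 0,"ay": 0,"dx": 0,"dy": 0,"dz": -20,"az": 0,"fingers": -0.6},{"ax": 0,"ay": 0,"dx": 0,"dy": 0,"dz": -50,"az": 0,"fingers": -0.6},{"ax": 0,"ay": 0,"dx": 0,"dy": 0,"dz": -85,"az": 0,"fingers": -0.6},{"ax": 0,"ay": 0,"dx": 0,"dy": 0,"dz": -115,"az": 0,"fingers": -0.6},{"ax": 0,"ay": 0,"dx": 0,"dy": 0,"dz": -115,"az": 0,"fingers": -0.6},{"ax": 0,"ay": 0,"dx": 0,"dy": 0,"dz": -115,"az": 0,"fingers": -0.6}]'

```text
time_s: 36.75
tcp_pos: [0.4388, -0.1361, 0.1277]
tcp_rot: [0.707, -0.707, -0.0, 0.0]
wrist_force: [-0.3, 0.8, -0.4]
opening: 0.0291
grip_force: 29.8
```

```bash
python3 - <<'E'
from h import *
s=r.observe(); P=pose("wrist",s); print(s["tcp_pos"],s["opening"],s["wrist_force"])
p,d=r.snapshot("wrist"); cv2.imwrite("pics/w17.png",p[:,:,::-1])
cv2.imwrite("pics/c17.png",cv2.resize(p[150:380,200:440,::-1],(480,460)))
goal(.434,.054,.125,-90)
E
```

```text
[ 0.4388 -0.1361  0.1277] 0.029085647336795036 [-0.2749  0.7767 -0.4427]
goal (0.434, 0.054, 0.125, -90) dx -189.9 dy 4.3 dz 2.4 | ax 0.0018 ay 0.0007 az 0.0004
```

View pics/c17.png

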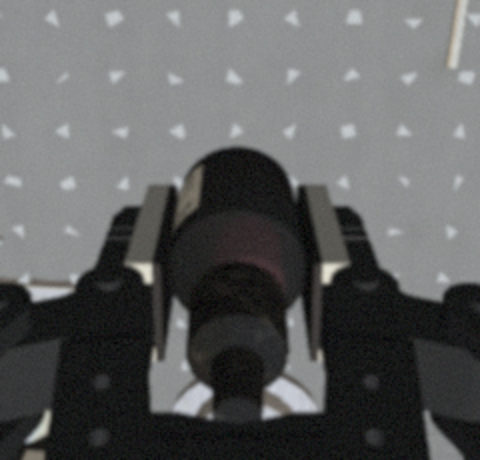

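The bottle is held upright. I carry it over the pink one (36 mm clearance) to the cup.

Request:
drive_tool --series '[{"ax": 0,"ay": 0,"dx": -30,"dy": 1,"dz": 0,"az": 0,"fingers": -0.6},{"ax": 0,"ay": 0,"dx": -75,"dy": 2,"dz": 0,"az": 0,"fingers": -0.6},{"ax": 0,"ay": 0,"dx": -125,"dy": 3,"dz": 0,"az": 0,"fingers": -0.6},{"ax": 0,"ay": 0,"dx": -170,"dy": 4,"dz": 0,"az": 0,"fingers": -0.6},{"ax": 0,"ay": 0,"dx": -190,"dy": 4.5,"dz": 0,"az": 0,"fingers": -0.6},{"ax": 0,"ay": 0,"dx": -190,"dy": 4.5,"dz": 25,"az": 0,"fingers": -0.6},{"ax": 0,"ay": 0,"dx": -190,"dy": 4.5,"dz": 60,"az": 0,"fingers": -0.6},{"ax": 0,"ay": 0,"dx": -190,"dy": 4.5,"dz": 85,"az": 0,"fingers": -0.6},{"ax": 0,"ay": 0,"dx": -190,"dy": 4.5,"dz": 90,"az": 0,"fingers": -0.6},{"ax": 0,"ay": 0,"dx": -190,"dy": 4.5,"dz": 90,"az": 0,"fingers": -0.6}]'

```text
time_s: 38.05
tcp_pos: [0.434, 0.0537, 0.0379]
tcp_rot: [0.707, -0.707, -0.001, 0.001]
wrist_force: [0.2, -0.4, 0.2]
opening: 0.0289
grip_force: 29.8
```

```bash
python3 - <<'E'
from h import *
s=r.observe(); print(s["tcp_pos"],s["wrist_force"])
p,d=r.snapshot("wrist"); cv2.imwrite("pics/w18.png",p[:,:,::-1])
p,d=r.snapshot("scene"); cv2.imwrite("pics/s18.png",p[:,:,::-1])
a=cv2.imread("pics/w18.png")[100:400,130:510]; b=cv2.imread("pics/s18.png"); uv=project(pose("scene"),[[.45,.04,.03]])[0].astype(int)
b=b[uv[1]-60:uv[1]+60,uv[0]-76:uv[0]+76]
cv2.imwrite("pics/c18.png",np.hstack([cv2.resize(a,(400,316)),cv2.resize(b,(400,316))]))
goal(.434,.054,.0205,-90)
E
```

```text
[0.434  0.0537 0.0379] [ 0.2237 -0.3523  0.2419]
goal (0.434, 0.054, 0.0205, -90) dx -0.3 dy 1.5 dz 18.5 | ax -0.0012 ay -0.0001 az 0.0003
```

View pics/c18.png

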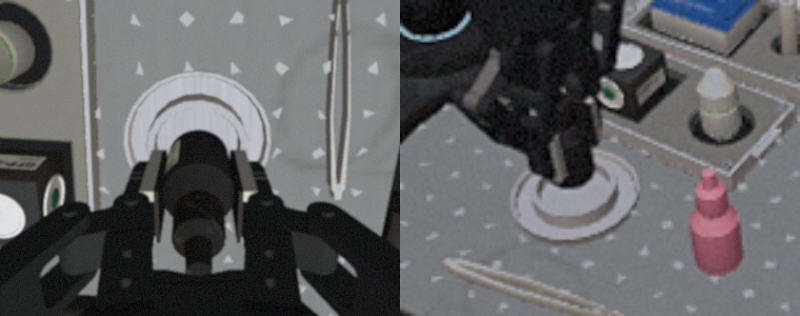

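The bottle is centred over the cup in both views. I lower it.

Request:
drive_tool --series '[{"ax": 0,"ay": 0,"dx": 0,"dy": 0,"dz": 6,"az": 0,"fingers": -0.6},{"ax": 0,"ay": 0,"dx": 0,"dy": 0,"dz": 12,"az": 0,"fingers": -0.6},{"ax": 0,"ay": 0,"dx": 0,"dy": 0,"dz": 16,"az": 0,"fingers": -0.6},{"ax": 0,"ay": 0,"dx": 0,"dy": 0,"dz": 17.5,"az": 0,"fingers": -0.6},{"ax": 0,"ay": 0,"dx": 0,"dy": 0,"dz": 18,"az": 0,"fingers": -0.6},{"ax": 0,"ay": 0,"dx": 0,"dy": 0,"dz": 18,"az": 0,"fingers": -0.6}]'

```text
time_s: 38.9
tcp_pos: [0.4348, 0.0537, 0.0204]
tcp_rot: [0.707, -0.707, 0.0, -0.0]
wrist_force: [0.4, 1.4, -0.5]
opening: 0.0283
grip_force: 29.8
```

Request:
drive_tool --series '[{"ax": 0,"ay": 0,"dx": 0,"dy": 0,"dz": 0.5,"az": 0,"fingers": -0.6},{"ax": 0,"ay": 0,"dx": 0,"dy": 0,"dz": 1,"az": 0,"fingers": -0.6},{"ax": 0,"ay": 0,"dx": 0,"dy": 0,"dz": 1,"az": 0,"fingers": -0.6}]'

```text
time_s: 39.28
tcp_pos: [0.4347, 0.0537, 0.0193]
tcp_rot: [0.707, -0.707, 0.0, 0.0]
wrist_force: [0.2, 0.1, 0.4]
opening: 0.0288
grip_force: 29.8
```

Request:
drive_tool --series '[{"ax": 0,"ay": 0,"dx": 0,"dy": 0,"dz": 0.4,"az": 0,"fingers": -0.6},{"ax": 0,"ay": 0,"dx": 0,"dy": 0,"dz": 0.6,"az": 0,"fingers": -0.6},{"ax": 0,"ay": 0,"dx": 0,"dy": 0,"dz": 0.6,"az": 0,"fingers": -0.6}]'

```text
time_s: 39.65
tcp_pos: [0.4347, 0.0537, 0.019]
tcp_rot: [0.707, -0.707, 0.0, -0.0]
wrist_force: [-1.5, 0.8, 4.6]
opening: 0.0288
grip_force: 30.2
```

Contact. I release and retreat upward.

Request:
drive_tool --series '[{"ax": 0,"ay": 0,"dx": 0,"dy": 0,"dz": -0.4,"az": 0,"fingers": -0.25},{"ax": 0,"ay": 0,"dx": 0,"dy": 0,"dz": -0.4,"az": 0,"fingers": -0.1},{"ax": 0,"ay": 0,"dx": 0,"dy": 0,"dz": -0.4,"az": 0,"fingers": 0},{"ax": 0,"ay": 0,"dx": 0,"dy": 0,"dz": -0.4,"az": 0,"fingers": 0.05},{"ax": 0,"ay": 0,"dx": 0,"dy": 0,"dz": -20,"az": 0,"fingers": 0.05},{"ax": 0,"ay": 0,"dx": 0,"dy": 0,"dz": -60,"az": 0,"fingers": 0.05},{"ax": 0,"ay": 0,"dx": 0,"dy": 0,"dz": -105,"az": 0,"fingers": 0.05},{"ax": 0,"ay": 0,"dx": 0,"dy": 0,"dz": -150,"az": 0,"fingers": 0.05},{"ax": 0,"ay": 0,"dx": 0,"dy": 0,"dz": -170,"az": 0,"fingers": 0.05},{"ax": 0,"ay": 0,"dx": 0,"dy": 0,"dz": -170,"az": 0,"fingers": 0.05}]'

```text
time_s: 40.9
tcp_pos: [0.4362, 0.0537, 0.1902]
tcp_rot: [0.707, -0.707, 0.001, -0.001]
wrist_force: [0.5, -0.3, -0.5]
opening: 0.0448
grip_force: 0.0
```

```bash
python3 - <<'E'
from h import *
s=r.observe(); P=pose("wrist",s); print(s["tcp_pos"],s["wrist_force"],s["joint_velocities"])
p,d=r.snapshot("wrist"); cv2.imwrite("pics/w19.png",p[:,:,::-1]); Ww=cloud("wrist",d,P).reshape(-1,3)
p,d=r.snapshot("scene"); cv2.imwrite("pics/s19.png",p[:,:,::-1]); Ws=cloud("scene",d,pose("scene")).reshape(-1,3)
for n,c,rad in(("obj",(.5285,.001),.015),("cube",(.532,.079),.025),("tin",(.624,.073),.03),("post",(.6225,.0008),.01),("bottle",(.4345,.054),.018)):
  for k,W in(("wrist",Ww),("scene",Ws)):
    q=W[(np.linalg.norm(W[:,:2]-c,axis=1)<rad)&(W[:,2]<.11)&(W[:,2]>.018)]
    if len(q)>9: print(n,k,len(q),"top %.4f"%np.percentile(q[:,2],98),q[q[:,2]>np.percentile(q[:,2],98)-.006].mean(0))
b=cv2.imread("pics/s19.png")[120:290,170:420]; cv2.imwrite("pics/c19.png",cv2.resize(b,(750,510),interpolation=cv2.INTER_CUBIC))
E
```

```text
[0.4362 0.0537 0.1902] [ 0.4816 -0.3023 -0.5082] [ 0.0016  0.0258 -0.0592 -0.0288 -0.0012  0.0015]
obj wrist 956 top 0.0593 [0.527  0.0022 0.0567]
obj scene 320 top 0.0597 [0.526  0.0006 0.0572]
cube wrist 1912 top 0.0410 [0.5313 0.0787 0.0391]
cube scene 520 top 0.0419 [0.5302 0.0778 0.0396]
tin wrist 2525 top 0.0298 [0.6236 0.0722 0.0277]
tin scene 465 top 0.0307 [0.6228 0.0729 0.0283]
post wrist 525 top 0.0607 [0.6214 0.0015 0.0564]
post scene 131 top 0.0601 [0.6211 0.0007 0.0568]
bottle wrist 970 top 0.0817 [0.4345 0.0544 0.0807]
bottle scene 489 top 0.0815 [0.4336 0.0532 0.0803]
```

View pics/c19.png

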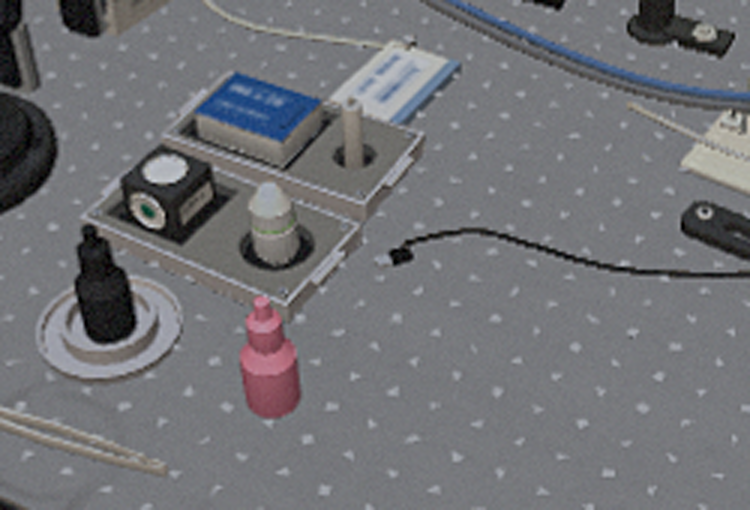

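All five parts stand upright in their places, with tops 5 mm higher than before, so each is on its nest floor. The pink bottle is untouched, and I hand the job in.

```bash
python3 -c "
from station import r
print(r.hand_in())"
```

```text
the job is handed in; nothing more can be done
None
```

The job is handed in at about 41 s on the robot's clock: objective, filter cube, screw tin, post and oil bottle all stand upright on the floors of their nests, released and clear of the gripper, and the pink bottle was not touched.

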